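# Set out both shaver heads for cleaning

### The job

The foil shaver's two clip-on heads are due for a clean: stand both upright, cutters up, on the floor of the shallow steel tray, set down rather than dropped, and not crushed in the grip, for their shells are thin. The foil head is on the shaver that leans in its charging stand: squeeze its release button in and keep it in while you pull the head straight off along the shaver, leaving the shaver body seated in its stand and never pressing on the delicate foils. The trimmer head is at the bottom of the bin, under a comb: lay the comb flat on the table to get at it, and leave the clipper, the bottle and the tray's brush as they lie.

Things in the scene. Friction and masses are not known exactly. Their poses are not given: they have to be found in the camera images.
- stand: Grey charging stand, fixed to the table: a flat foot 125 x 100 mm, 12 mm thick, carrying an open pocket that leans 25 degrees from vertical towards the stand's -x side (the shaver in it, with its play, 26 to 28 degrees). Origin: centre of the foot's underside, z up. The pocket floor's centre (point stand_seat) lies 25 mm along +x and 30 mm up; the pocket is 40 mm deep along the lean.
- stand_seat (a point): Centre of the pocket floor, where the foot of the seated shaver rests.
- handle: Black shaver body, 300 g, standing loose in the stand's pocket, with slight play, held by its weight alone. Origin: centre of its foot; z along the shaver to its head, +x its front with the thumb switch. Grip 30 (x) x 44 (y) mm up to z = 120, then a neck 22 x 42 mm (last 5 mm 25 x 48) to the shoulder at z = 150, where the head sits; a hollow stub 21 x 41 mm rises 13 mm higher, inside the head.
- handle_foot (a point): Centre of the shaver body's foot (the origin of handle); coincides with stand_seat when seated.
- head: Clip-on foil head, about 85 g: thin black shell 28 (x) x 48 (y) x 36 (z) mm that cracks if pinched over 70 N, steel foils on top, 47 mm in all. Origin: centre of its flat open underside, which rests on the shaver's shoulder while clipped and on which it can stand; z to the foils, +x the front with the button. It sits 13 mm over the stub with 1 mm clearance and comes off along its own +z.
- foil: The two delicate steel foils side by side on top of the head, 21 (x) x 39 (y) mm, from 36 to 47 mm above the head's underside, set back about 3.5 mm from the front and back faces of the shell. Same origin and axes as head.
- release_button (a joint): Travel of the release button in m: 0 out (latched), grows as it is pressed in towards the head's -x. Its tooth clears the catch beyond 0.0037; flush with the shell at 0.005; stop at 0.0055. Spring: 8 N to start, 18 N flush; it pops out when let go. The back of the shell, opposite, is plain.
- button_face (a point): Centre of the outer face of the release button, a grey pad 18 (y) x 12 (z) mm standing 5 mm proud of the head's front (+x) face, 24 mm above the head's underside.
- tray: Shallow steel tray, fixed, 190 (x) x 140 (y) mm outside, walls 2.5 mm thick and 19 mm high with a narrow rim, floor 2 mm thick. Origin: centre of its underside, z up. Room for both heads side by side, next to the brush.
- brush: Small black cleaning brush lying in the tray along its +y wall, 95 mm long (x), 12 mm wide, 11 mm high. Origin: underside, near the middle. To be left alone.
- clipper: Hair clipper lying on the table, 205 (along its x) x 46 x 38 mm. Origin: centre of its underside. To be left alone.
- bottle: White plastic bottle, 48 mm diameter, 120 mm high, standing. Origin: centre of its underside. To be left alone.
- comb: Flat black barber's comb, 205 (y) x 32 (x) mm, 5 mm thick, 30 g, lying loose across the rim of the bin over the trimmer head. Origin: centre of its underside, z up. The table between the bin and the robot is clear, room to lay it down.
- trimmer_head: Clip-on trimmer head, loose, standing on the floor of the bin, about 85 g: the same thin black shell as the foil head (no pinch over 70 N), 28 (x) x 48 (y) x 36 (z) mm, with a single toothed steel blade on top, 47 mm in all, and the same sprung grey button 5 mm proud of its +x face, 24 mm up. Origin: centre of its flat underside, z up.
- bin: White plastic accessories bin, fixed, open on top, 160 (x) x 180 (y) mm outside, 53 mm high, walls and floor 3 mm. Origin: centre of its underside, z up. The trimmer head stands near its middle, a guard comb lies along its +x wall.
- guard: Black clipper guard comb, 34 (x) x 44 (y) x 20 mm, lying in the bin. Origin: centre of its underside. Not needed.
There are look-alikes about, which are no part of the job. What is meant by the comb is not pink, and is the smaller of those in its own colour.

How it is judged:
By the outcome, as a careful person would: the job done as asked, in the order asked, and still so for the second after the job is handed in, with the robot touching nothing.
It also fails if it takes over 61 s, if anything falls off the work surface, if the arm or the gripper's body presses on something with over 40 N, if the wrist force passes 120 N, or if a joint passes its speed limit or range.

### The arm

A 6-joint arm with a two-finger parallel gripper is mounted at the origin on the work surface. World frame = base frame: x ahead of the robot, y to its left, z up, the work surface at z = 0. Lengths are in m, angles in rad, forces in N, time in s.
With the tool pointing down it reaches from about 0.25 to 0.85 m from the base axis. Payload 12.5 kg.
Tool frame: the origin (TCP) lies between the finger pads; the fingertips stand ahead of it and the grasp point (between the pads) lies 11 mm behind it (robot.nose_length is the z of the fingertips in the tool frame, in m); z points along the fingers, y is the direction in which the jaws open and shut (so a half turn about z gives the same grasp; the last joint's range is limited). The gripper opens to 93 mm and grips with 3 to 60 N. Pads are 15 mm wide; open, the fingers measure 128 mm over their backs; the gripper's body (75 mm by 188 mm) begins 65 mm behind the grasp point.
Start: joints at [-1.236, 0.351, 1.652, -0, 1.139, -0.085], TCP at [0.224, -0.502, 0.227] pointing down, gripper open.
Joint ranges: [-2.75, 2.75], [-0.79, 2.1], [0.01, 2.65], [-1.57, 4.71], [0.07, 3.14], [-2.87, 2.87]. Speed limits (rad/s): [2.22, 2.22, 2.79, 3.14, 3.14, 3.14].

### API

Orientations are given as a 3x3 rotation matrix whose columns are the frame's x, y, z axes.
In Python, from plant import robot, camera, order gives the robot as it stands.
- The arm moves only by the tool step_arm, never from a script. Its argument "targets" is a list that holds one entry, the list of rows, each a list of 6 numbers: the shift along the tool's x, y, z in cm, then the turn, a rotation vector about the tool's x, y, z in degrees. In form: [[[dx, dy, dz, rx, ry, rz], ...]]. A call has 1 to 8 rows; each row shifts and turns the commanded pose from where the row before left it, along the tool's axes as they then stand; what a row does not reach is not made up. A row lasts 1/10 s, in which the tool goes at most 50 mm and 8.59 degrees, less where a joint would pass 70% of its speed; a pose out of reach is approached as far as the arm can. A call with a gripper value outside its range is refused whole. "gripper" is the opening in per cent of the stroke, from 0 (shut) to 100 (fully open), set as the call begins (left out, the last holds). The fingers move at their own pace and stop on an object; "squeeze" is the grip in N (left out, the last holds). Time passes only in rows, so rows that do not move let the fingers close. It gives the time, the measured TCP pose, the force and the opening at its end, in the units of the state.
- robot.read_state(): the state, without advancing time (a new reading comes with each control period).
- camera(name): name is "side" or "top"; returns a dict with "frame" (480x640x3 uint8, red, green, blue), "fx", "fy", "cx", "cy" (pixels), "D" ([k1, k2, p1, p2, k3] as OpenCV has them; the pictures are not rectified), "R" (3x3) and "t" (3): a world point X has camera coordinates R X + t. Camera axes: x right, y down, z forward; pixel columns grow to the right and rows downward; lengths in m; the calibration is good to about 2 mm. A picture is of the moment at which its call begins. There is no depth.
- order.close_job(): hands the job in, once; it reports no verdict.
The state is a dict: "clock": time; "joint_pos": joint angles; "qvel": joint speeds; "tau": joint torques, N m; "eef_pos": TCP position; "ee_rot": TCP orientation; "ft_force": force on the tool from outside, world axes, zero at the start; "wrist_torque": the same for the moment, N m; "width": opening from 0.0 (shut) to 1.0 (fully open).
Only numpy, scipy, OpenCV 4.12 (cv2) and the standard library are available. Lean on these libraries where they do the work, as an engineer would, in place of code of your own. Each camera call takes 0.05 s, during which the arm holds its last target.

## Working session

There is one attempt and no reset: what is moved stays moved. The work goes in short steps, Python scripts to look and compute and a tool call to move; the robot and the scene stay as the last step left them, time stands still between calls to the robot, and variables do not carry over. Pictures are saved under pics/ and viewed, and the job is handed in when it is done.

Besides the shell and the picture viewer there is one more tool, called after "Emit:" as a command line: name --argument value ..., lists and objects as JSON in quotes. step_arm: Moves the arm, as the interface text tells. Its arguments: {"type":"object","properties":{"targets":{"type":"array"},"gripper":{"type":"number"},"squeeze":{"type":"number"}},"required":["targets"]}

```bash
ls; mkdir -p pics; python3 - <<'E'
from plant import robot,camera,order
import cv2,pickle
s=robot.read_state(); print(s['clock'],s['eef_pos'],s['ee_rot'],s['ft_force'],s['width'],robot.nose_length)
for n in('side','top'):
    c=camera(n); cv2.imwrite(f'pics/{n}0.png',c['frame'][:,:,::-1]); pickle.dump(c,open(f'{n}0.pkl','wb'))
    print(n,c['fx'],c['fy'],c['cx'],c['cy'],c['D'],c['R'],c['t'],-c['R'].T@c['t'])
E
```

```text
pics
0.0 [ 0.22408127 -0.50191875  0.22607875] [[ 9.13163953e-01  4.07592240e-01 -4.01090190e-04]
 [ 4.07592428e-01 -9.13163278e-01  1.11390550e-03]
 [ 8.77584054e-05 -1.18065967e-03 -9.99999299e-01]] [-0.65106032 -0.71335712  0.11742941] 0.9983183091747233 0.008
side 613.7522494166791 613.7522494166791 309.2941794957707 236.156868968881 [-0.08854642  0.          0.          0.          0.        ] [[ 0.89891612 -0.43799519  0.01048914]
 [-0.3140018  -0.66076596 -0.68175598]
 [ 0.3055367   0.60954784 -0.73150445]] [-0.42349642  0.33926186  1.14693228] [ 0.13678668 -0.6604268   1.07472198]
top 456.76178183519863 456.76178183519863 323.4769770307614 240.316481236355 [0.01533426 0.         0.         0.         0.        ] [[ 1.94599924e-02 -9.99808714e-01  1.96083552e-03]
 [-9.97048002e-01 -1.95518778e-02 -7.42496128e-02]
 [ 7.42737478e-02 -5.10150236e-04 -9.97237760e-01]] [0.12606556 0.55810912 1.04836806] [0.47614212 0.13748835 1.08666441]
```

View pics/side0.png

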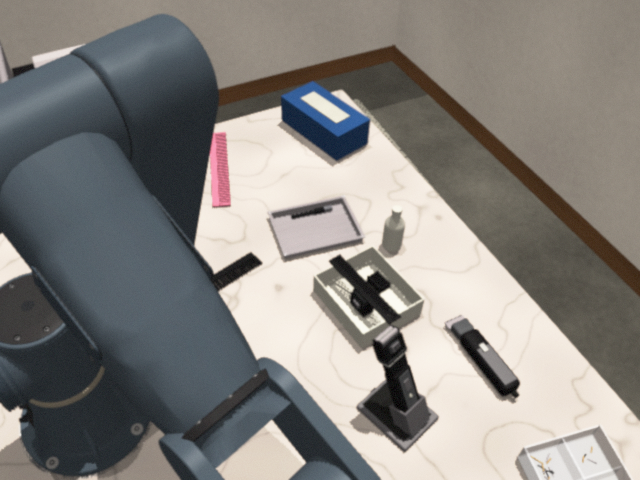

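View pics/top0.png

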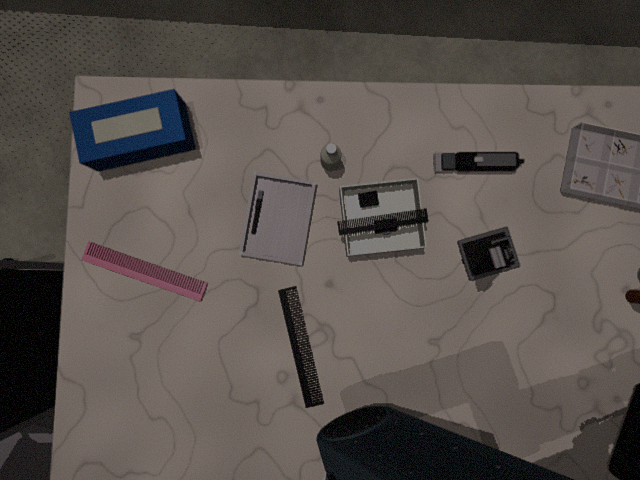

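Side view: shaver at about (395,370), bin (368,295), tray (315,228). In the top view there are three combs: pink at (145,270), a black one on the table at (300,345) about 120 px long, and a black one on the bin rim at (383,222) about 90 px long. The bin comb fits: it isn't pink and it's the smaller of the two black ones. I'll enlarge it to confirm.

```bash
cat > h.py <<'E'
import numpy as np,cv2,pickle
def ray(c,u,v):
    K=np.array([[c['fx'],0,c['cx']],[0,c['fy'],c['cy']],[0,0,1]])
    p=cv2.undistortPoints(np.array([[[u,v]]],float),K,np.array(c['D']))[0,0]
    d=c['R'].T@np.array([p[0],p[1],1]); return -c['R'].T@c['t'],d/np.linalg.norm(d)
def onz(c,u,v,z):
    o,d=ray(c,u,v); return o+d*(z-o[2])/d[2]
def proj(c,X):
    K=np.array([[c['fx'],0,c['cx']],[0,c['fy'],c['cy']],[0,0,1]])
    return cv2.projectPoints(np.atleast_2d(np.array(X,float)),cv2.Rodrigues(np.array(c['R']))[0],np.array(c['t']),K,np.array(c['D']))[0][:,0]
def tri(a,b):
    A=np.zeros((3,3));y=np.zeros(3)
    for o,d in(a,b):
        P=np.eye(3)-np.outer(d,d);A+=P;y+=P@o
    X=np.linalg.solve(A,y); return X,[np.linalg.norm((np.eye(3)-np.outer(d,d))@(X-o)) for o,d in(a,b)]
def L(n): return pickle.load(open(n+'.pkl','rb'))
def crop(c,x0,y0,w,h,k,name,g=1.0):
    im=c['frame'][y0:y0+h,x0:x0+w,::-1].astype(float)/255
    im=(np.clip(im,0,1)**g*255).astype(np.uint8)
    cv2.imwrite('pics/'+name,cv2.resize(im,None,fx=k,fy=k,interpolation=cv2.INTER_CUBIC))
E
python3 - <<'E'
from h import *
t=L('top0');s=L('side0')
crop(t,330,170,110,100,7,'tbin.png',.5)
crop(t,450,215,80,75,8,'tst.png',.5)
crop(s,350,315,100,135,4,'sst.png',.5)
crop(s,305,240,125,110,6,'sbin.png',.6)
crop(t,230,165,100,110,5,'ttray.png',.7)
E
```

```text
(no output)
```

View pics/tbin.png

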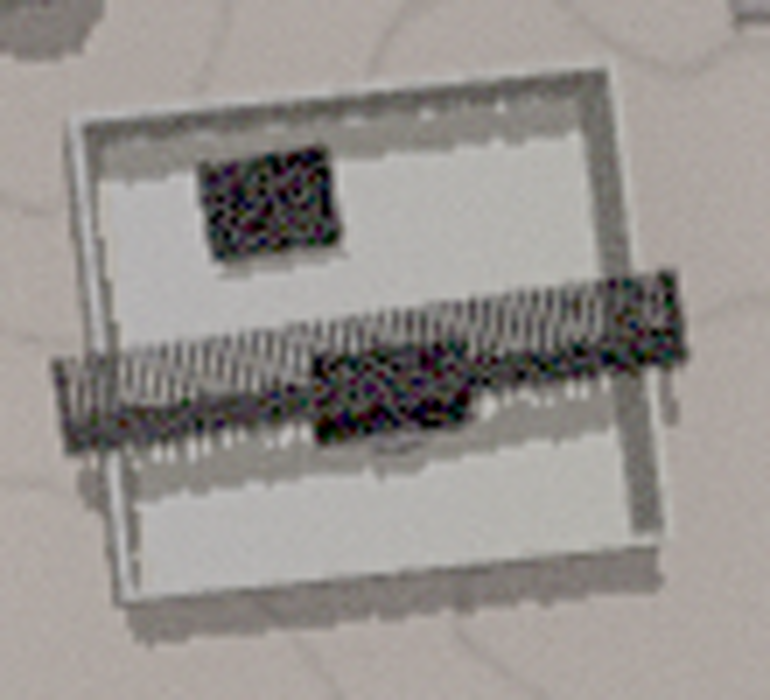

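View pics/tst.png

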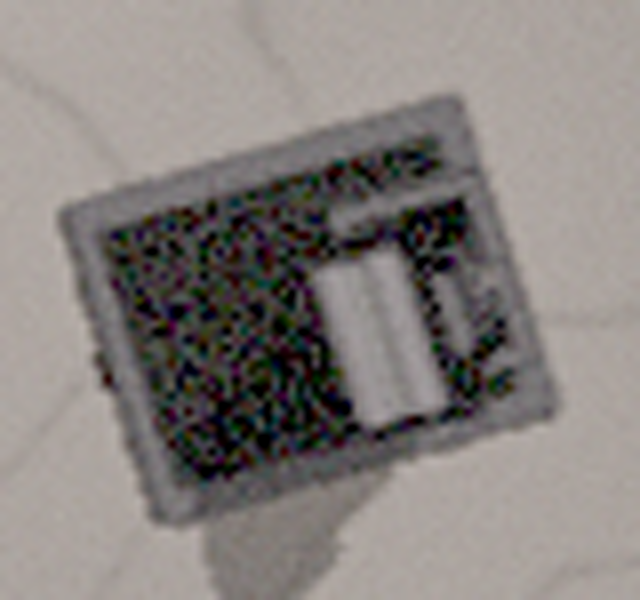

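View pics/sst.png

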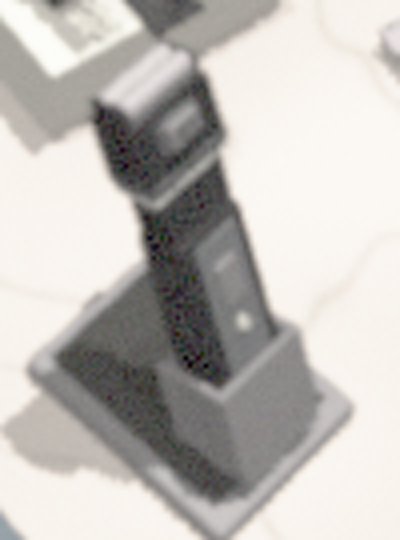

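View pics/sbin.png

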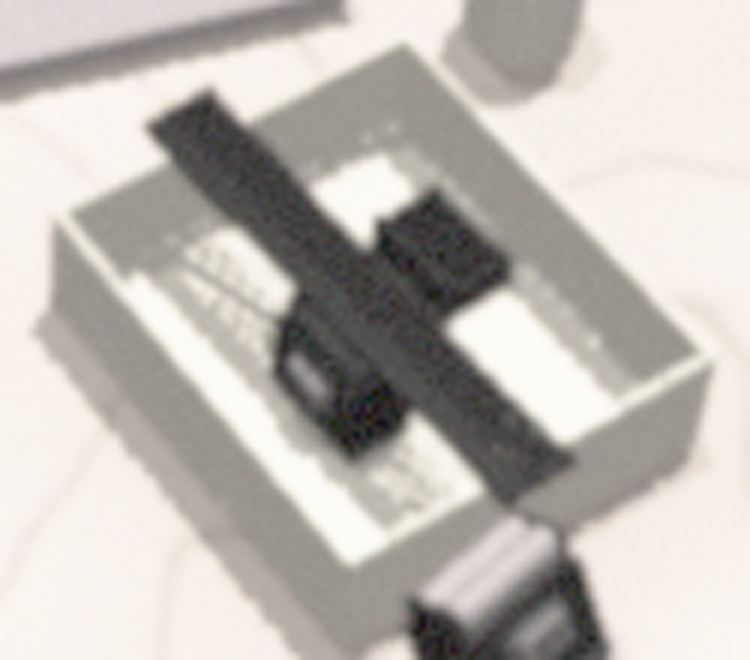

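View pics/ttray.png

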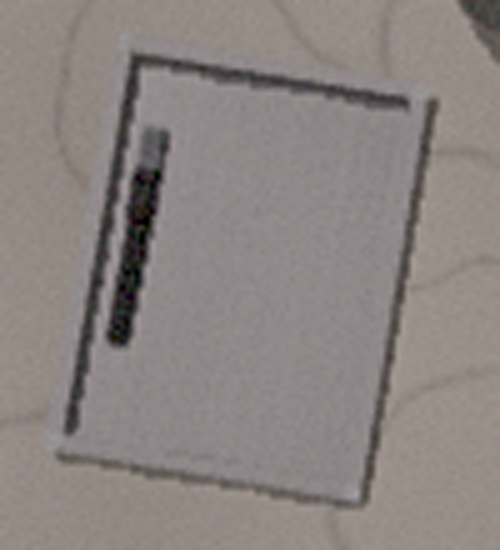

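Confirmed: the target comb is the black one across the bin rim, with the trimmer head under it and its button facing the robot. Now I'll measure the poses.

```bash
python3 - <<'E'
from h import *
t=L('top0');s=L('side0')
def oc(p,o,k): return [(p[0]+.5)/k-.5+o[0],(p[1]+.5)/k-.5+o[1]]
def box(c,pts,o,k,z,w,h,name):
    P=np.array([onz(c,*oc(p,o,k),z)[:2] for p in pts])
    # pts order: corners at local (+-w/2,+-h/2) given
    Lc=np.array([[-w/2,-h/2],[w/2,-h/2],[w/2,h/2],[-w/2,h/2]]) if True else 0
    m=P.mean(0); H=Lc.T@(P-m); 
    a=np.arctan2(H[0,1]-H[1,0],H[0,0]+H[1,1]); R=np.array([[np.cos(a),-np.sin(a)],[np.sin(a),np.cos(a)]])
    print(name,m.round(4),np.degrees(a).round(2),'res mm',((P-m-Lc@R.T)*1000).round(1).tolist()); return m,a
# stand: local +x = image right, +y = image up?  z up: x=-Y(world), y=+X(world)
# order: (-,-),(+,-),(+,+),(-,+)
box(t,[(165,525),(555,415),(462,95),(65,215)],(450,215),8,.012,.125,.1,'stand top')
box(s,[(212,538),(352,405),(145,255)],(350,315),4,.012,.1,.1,'x') if 0 else None
for n,p in [('front',(212,538)),('right',(352,405)),('left',(30,368))]:
    print('side stand corner',n,onz(s,*oc(p,(350,315),4),.012).round(4))
print('top corners',[onz(t,*oc(p,(450,215),8),.012).round(4)[:2].tolist() for p in [(165,525),(555,415),(462,95),(65,215)]])
# foil triangulation: top crop corners (315,268),(405,245),(447,408),(365,427)
for a,b in [((315,268),(1,1))]: pass
c=np.mean([(315,268),(405,245),(447,408),(365,427)],0); uv=oc(c,(450,215),8); print('foil px top',uv)
f2=np.mean([(100,100),(125,125),(195,65),(170,45)],0); uv2=oc(f2,(350,315),4); print('foil px side',uv2)
print('foil tri',tri(ray(t,*uv),ray(s,*uv2)))
b1=oc((457,312),(450,215),8); b2=oc((182,122),(350,315),4); print('button tri',tri(ray(t,*b1),ray(s,*b2)))
# bin rim: local x = world X approx (160), y=180. corners (-x,-y)=BR,(+x,-y)=TR,(+x,+y)=TL,(-x,+y)=BL
box(t,[(660,540),(607,68),(70,118),(122,600)],(330,170),7,.053,.16,.18,'bin')
box(s,[(350,563),(712,358),(405,42),(60,213)],(305,240),6,.053,.16,.18,'bin side')
# comb  x 32, y 205
box(t,[(686,360),(675,270),(53,360),(68,452)],(330,170),7,.058,.032,.205,'comb')
box(s,[(512,503),(575,460),(210,90),(148,127)],(305,240),6,.058,.032,.205,'comb side')
# tray rim z .019
box(t,[(362,503),(433,98),(125,45),(58,455)],(230,165),5,.019,.19,.14,'tray')
for p in [(120,343),(160,130)]: print('brush',onz(t,*oc(p,(230,165),5),.013))
# trimmer top: blade/shell
print('trimmer px rays z=.039', [onz(t,*oc(p,(330,170),7),.039).round(4)[:2].tolist() for p in [(318,440),(468,412),(455,340),(312,358)]])
print('trim side button face', onz(s,*oc((310,380),(305,240),6),.027))
print('trim side bottom corners', [onz(s,*oc(p,(305,240),6),.003).round(4) for p in [(357,460),(283,372)]])
E
```

```text
stand top [ 0.5326 -0.2516] -72.91 res mm [[2.9, -1.8], [0.6, 3.6], [-1.2, 0.4], [-2.3, -2.2]]
side stand corner front [ 0.5025 -0.3209  0.012 ]
side stand corner right [ 0.5963 -0.294   0.012 ]
side stand corner left [ 0.4692 -0.2104  0.012 ]
top corners [[0.4693, -0.2084], [0.5038, -0.3225], [0.5975, -0.2963], [0.5597, -0.1794]]
foil px top [np.float64(497.4375), np.float64(256.6875)]
foil px side [np.float64(386.5), np.float64(335.5625)]
foil tri (array([ 0.5168725 , -0.19866267,  0.20567294]), [np.float64(0.00017455134796203644), np.float64(0.00017455134796183171)])
button tri (array([ 0.5231452 , -0.21859975,  0.19984207]), [np.float64(0.0002821670930014976), np.float64(0.0002821670930013919)])
bin [0.6096 0.0055] 6.92 res mm [[2.1, 2.7], [-2.3, 1.3], [-0.6, -1.9], [0.9, -2.1]]
bin side [0.6111 0.0047] 7.0 res mm [[1.4, 1.6], [-1.8, 1.6], [-2.6, -2.2], [3.0, -1.1]]
comb [0.5991 0.0041] 9.49 res mm [[1.0, 1.8], [-1.3, 0.2], [-0.8, -0.9], [1.0, -1.0]]
comb side [0.6    0.0049] 9.66 res mm [[1.4, 0.6], [-1.8, 1.1], [-1.1, -0.5], [1.6, -1.3]]
tray [0.6029 0.2435] -8.12 res mm [[-2.5, -1.7], [1.3, -4.1], [3.9, 3.6], [-2.7, 2.2]]
brush [0.56970316 0.30202493 0.013     ]
brush [0.67158961 0.28614949 0.013     ]
trimmer px rays z=.039 [[0.5747, 0.0187], [0.5849, -0.0306], [0.6087, -0.0261], [0.6018, 0.021]]
trim side button face [ 0.57958877 -0.00444187  0.027     ]
trim side bottom corners [array([ 0.5877, -0.0277,  0.003 ]), array([0.5826, 0.018 , 0.003 ])]
```

```bash
python3 - <<'E'
from h import *
t=L('top0');s=L('side0')
crop(t,478,238,44,34,16,'th.png',.45)
crop(s,368,322,42,48,12,'shd.png',.45)
a=np.radians(-72.9);xd=np.array([np.cos(a),np.sin(a),0]);yd=np.array([-np.sin(a),np.cos(a),0]);zd=np.array([0,0,1.])
seat=np.array([.5328,-.2518,0])+.025*xd+.03*zd
for l in (25,27):
    l_=np.radians(l);hz=-np.sin(l_)*xd+np.cos(l_)*zd;hx=np.cos(l_)*xd+np.sin(l_)*zd
    H=seat+.15*hz
    pts=[H+.047*hz,H+.024*hz+.019*hx]+[H+.036*hz+i*.014*hx+j*.024*yd for i in(-1,1) for j in(-1,1)]+[H+.014*hx+j*.024*yd for j in (-1,1)]
    print(l,'top',((proj(t,pts)-[478,238]+.5)*16-.5).round(0).tolist());print('side',((proj(s,pts)-[368,322]+.5)*12-.5).round(0).tolist())
E
```

```text
25 top [[307.0, 314.0], [479.0, 257.0], [254.0, 526.0], [135.0, 148.0], [493.0, 467.0], [371.0, 85.0], [503.0, 438.0], [386.0, 69.0]]
side [[212.0, 146.0], [344.0, 315.0], [44.0, 272.0], [271.0, 80.0], [185.0, 338.0], [413.0, 141.0], [241.0, 531.0], [465.0, 333.0]]
27 top [[248.0, 329.0], [427.0, 271.0], [200.0, 539.0], [82.0, 162.0], [437.0, 481.0], [316.0, 100.0], [460.0, 449.0], [343.0, 81.0]]
side [[177.0, 132.0], [312.0, 298.0], [13.0, 260.0], [240.0, 69.0], [151.0, 320.0], [379.0, 124.0], [214.0, 516.0], [437.0, 319.0]]
```

View pics/th.png

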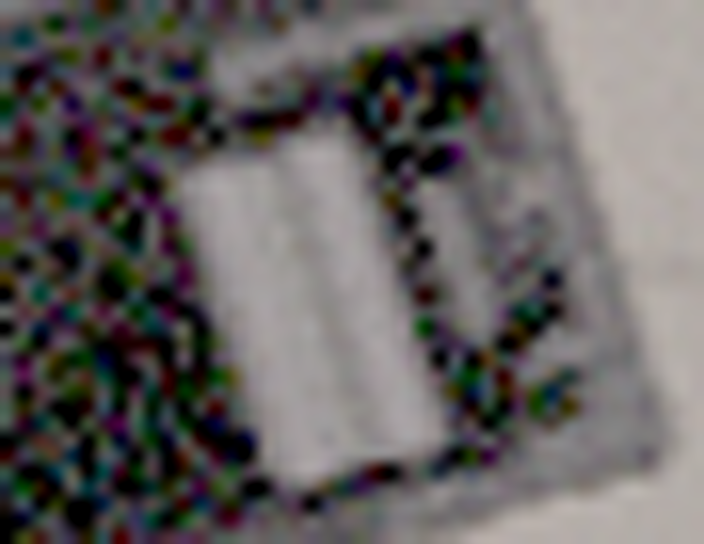

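View pics/shd.png

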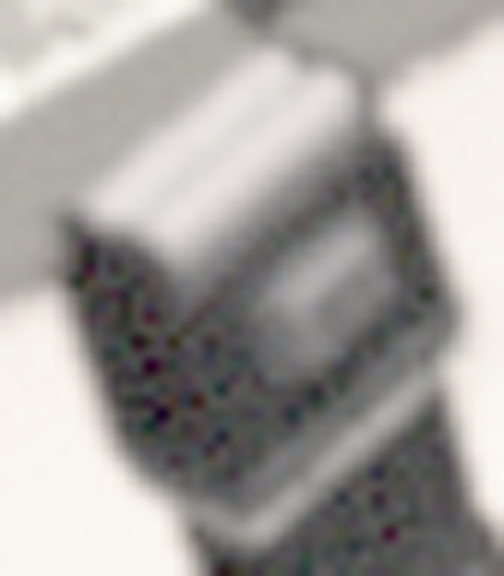

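```bash
python3 - <<'E'
from h import *
t=L('top0');s=L('side0')
T=lambda p:ray(t,(p[0]+.5)/16-.5+478,(p[1]+.5)/16-.5+238)
S=lambda p:ray(s,(p[0]+.5)/12-.5+368,(p[1]+.5)/12-.5+322)
P={}
for n,a,b in [('foil',(310,312),(222,155)),('foil ridge far end',(282,145),(280,70)),('ridge near',(363,468),(140,225)),('button',(470,262),(328,300))]:
    P[n]=tri(T(a),S(b)); print(n,P[n][0].round(4),P[n][1][0].round(5))
a=np.radians(-72.9);xd=np.array([np.cos(a),np.sin(a),0]);yd=np.array([-np.sin(a),np.cos(a),0]);zd=np.array([0,0,1.])
seat=np.array([.5328,-.2518,0])+.025*xd+.03*zd
for l in (25,26,27):
    l_=np.radians(l);hz=-np.sin(l_)*xd+np.cos(l_)*zd;hx=np.cos(l_)*xd+np.sin(l_)*zd
    print(l,'hz',hz.round(4),'hx',hx.round(4),'yd',yd.round(3))
    for n,o in [('foil',hz*.046),('button',hz*.024+hx*.019)]:
        d=P[n][0]-(seat+.15*hz)-o
        print(n,'offset in hx,y,hz mm',(1000*d@np.c_[hx,yd,hz]).round(1))
E
```

```text
foil [ 0.5164 -0.1972  0.2072] 0.00044
foil ridge far end [ 0.533  -0.1911  0.2107] 0.00298
ridge near [ 0.4985 -0.203   0.2091] 0.00125
button [ 0.5224 -0.2198  0.1977] 0.00047
25 hz [-0.1243  0.4039  0.9063] hx [ 0.2665 -0.8662  0.4226] yd [0.956 0.294 0.   ]
foil offset in hx,y,hz mm [ 0.5  0.4 -0.7]
button offset in hx,y,hz mm [-1.3 -0.5  2.8]
26 hz [-0.1289  0.419   0.8988] hx [ 0.2643 -0.8591  0.4384] yd [0.956 0.294 0.   ]
foil offset in hx,y,hz mm [ 3.9  0.4 -0.7]
button offset in hx,y,hz mm [ 1.8 -0.5  2.4]
27 hz [-0.1335  0.4339  0.891 ] hx [ 0.262  -0.8516  0.454 ] yd [0.956 0.294 0.   ]
foil offset in hx,y,hz mm [ 7.4  0.4 -0.8]
button offset in hx,y,hz mm [ 4.9 -0.5  2. ]
```

```bash
cat > go.py <<'E'
import numpy as np
from scipy.spatial.transform import Rotation as Ro
from plant import robot
def frame(z,y):
    z=np.array(z,float);z/=np.linalg.norm(z);y=np.array(y,float);y-=z*(y@z);y/=np.linalg.norm(y)
    return np.c_[np.cross(y,z),y,z]
def st():
    s=robot.read_state(); return np.array(s['eef_pos']),np.array(s['ee_rot']),s
def to(p,R=None):
    p0,R0,s=st(); R=R0 if R is None else R
    d=R0.T@(np.array(p)-p0)*100; w=np.degrees(Ro.from_matrix(R0.T@R).as_rotvec())
    print('t',round(s['clock'],2),'total shift cm (cur tool)',d.round(2),'rot deg',w.round(2),'| if rotated first:',(R.T@(np.array(p)-p0)*100).round(2))
hz=np.array([-.1289,.419,.8988]);hx=np.array([.2643,-.8591,.4384])
RH=frame(-hz,hx)
H=np.array([.5215,-.2150,.1659])
TG=H+.013*hz
E
python3 - <<'E'
from go import *
print(RH); print(TG)
to(TG+.15*hz,RH)
E
```

```text
[[ 9.55791568e-01  2.64286895e-01  1.28898862e-01]
 [ 2.94045030e-01 -8.59057402e-01 -4.18996302e-01]
 [-3.70977833e-06  4.38375202e-01 -8.98792068e-01]]
[ 0.5198243 -0.209553   0.1775844]
t 0.1 total shift cm (cur tool) [ 39.72 -21.19  -8.6 ] rot deg [-26.02  -1.58   6.83] | if rotated first: [ 36.87 -19.43 -19.07]
```

Emit:
step_arm --targets '[[[0, 0, -2.5, -6.5, -0.4, 1.7], [0, 0, -2.5, -6.5, -0.4, 1.7], [0, 0, -2.5, -6.5, -0.4, 1.7], [0, 0, -2.5, -6.5, -0.4, 1.7], [2, 0, 0, 0, 0, 0]]]' --gripper 100

```text
clock: 0.6
eef_pos: [0.2369, -0.4795, 0.327]
ee_rot: [[0.956, 0.262, 0.13], [0.292, -0.856, -0.426], [0.0, 0.445, -0.895]]
ft_force: [0.5, -1.3, -0.7]
width: 1.0
```

```bash
python3 -c "
from go import *
to(TG+.15*hz,RH)"
```

```text
t 0.6 total shift cm (cur tool) [ 34.94 -22.25  -9.43] rot deg [ 0.44  0.04 -0.1 ] | if rotated first: [ 34.98 -22.26  -9.23]
```

Emit:
step_arm --targets '[[[3.5, -2.5, -1.5, 0, 0, 0], [4, -2.5, -1.5, 0, 0, 0], [4, -2.5, -1.5, 0, 0, 0], [4, -2.5, -1.5, 0, 0, 0], [4, -2.5, -1, 0, 0, 0], [4, -2.5, -1, 0, 0, 0], [4, -2.5, -1, 0, 0, 0], [4, -2.5, 0, 0, 0, 0]]]'

```text
clock: 1.4
eef_pos: [0.4757, -0.1761, 0.3181]
ee_rot: [[0.955, 0.264, 0.131], [0.295, -0.858, -0.42], [0.001, 0.44, -0.898]]
ft_force: [1.0, -1.0, 0.6]
width: 0.999
```

Emit:
step_arm --targets '[[[0, 0, 0, 0, 0, 0], [0, 0, 0, 0, 0, 0]]]'

```text
clock: 1.6
eef_pos: [0.4745, -0.1775, 0.3167]
ee_rot: [[0.955, 0.267, 0.128], [0.296, -0.858, -0.419], [-0.002, 0.438, -0.899]]
ft_force: [-0.1, -0.4, 1.1]
width: 1.002
```

```bash
python3 -c "
from go import *
to(TG+.15*hz,RH)
to(TG,RH)"
```

```text
t 1.6 total shift cm (cur tool) [ 3.4  -2.14 -0.57] rot deg [-0.01  0.04  0.18] | if rotated first: [ 3.39 -2.15 -0.57]
t 1.6 total shift cm (cur tool) [ 3.41 -2.13 14.43] rot deg [-0.01  0.04  0.18] | if rotated first: [ 3.39 -2.15 14.43]
```

Emit:
step_arm --targets '[[[1.7, -1.1, 0, 0, 0, 0.2], [1.7, -1.0, 0, 0, 0, 0], [0, 0, 2, 0, 0, 0], [0, 0, 2, 0, 0, 0], [0, 0, 1.5, 0, 0, 0], [0, 0, 1.5, 0, 0, 0], [0, 0, 0, 0, 0, 0]]]'

```text
clock: 2.3
eef_pos: [0.5089, -0.1811, 0.244]
ee_rot: [[0.957, 0.26, 0.125], [0.289, -0.861, -0.419], [-0.001, 0.438, -0.899]]
ft_force: [0.1, -0.0, 0.1]
width: 0.997
```

```bash
python3 - <<'E'
from go import *
from h import *
from plant import camera
to(TG,RH)
for n in('side','top'):
    c=camera(n);pickle.dump(c,open(n+'1.pkl','wb'))
    if n=='side': crop(c,320,250,140,180,4,'s1.png',.5)
    else: crop(c,440,190,120,100,6,'t1.png',.5)
E
```

```text
t 2.3 total shift cm (cur tool) [ 0.23 -0.18  7.3 ] rot deg [-0.04  0.2  -0.25] | if rotated first: [ 0.21 -0.19  7.3 ]
```

View pics/s1.png

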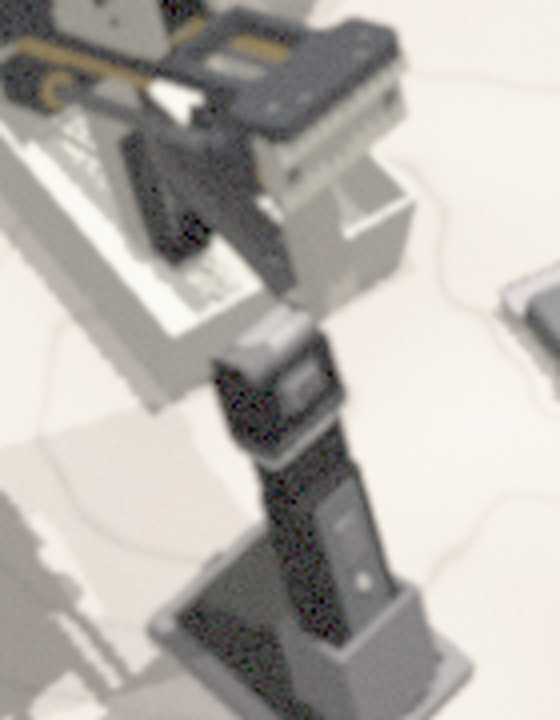

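View pics/t1.png

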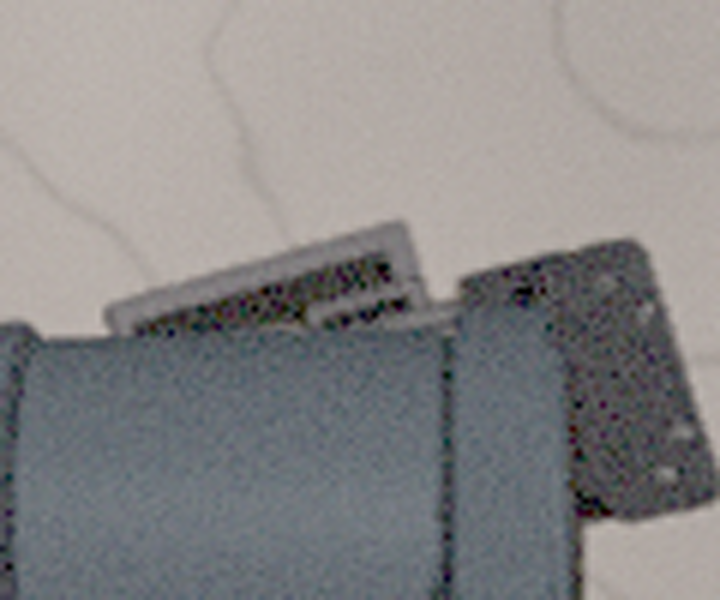

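Side crop: the open jaws are above the head, at about (290,340) in the crop, with one finger on each side, aligned with the lean. I'll descend.

Emit:
step_arm --targets '[[[0.2, -0.2, 0, 0, 0, -0.2], [0, 0, 1.5, 0, 0, 0], [0, 0, 1.5, 0, 0, 0], [0, 0, 1.5, 0, 0, 0], [0, 0, 1.5, 0, 0, 0], [0, 0, 1, 0, 0, 0], [0, 0, 0.3, 0, 0, 0], [0, 0, 0, 0, 0, 0]]]'

```text
clock: 3.2
eef_pos: [0.5212, -0.2079, 0.1786]
ee_rot: [[0.956, 0.265, 0.128], [0.294, -0.859, -0.42], [-0.001, 0.439, -0.899]]
ft_force: [-0.4, -0.6, -0.1]
width: 1.0
```

```bash
python3 - <<'E'
from go import *
from h import *
from plant import camera
to(TG,RH)
c=camera('side');pickle.dump(c,open('side2.pkl','wb'))
crop(c,340,280,100,100,6,'s2.png',.5)
E
```

```text
t 3.2 total shift cm (cur tool) [-0.18  0.06  0.15] rot deg [0.02 0.03 0.04] | if rotated first: [-0.18  0.06  0.15]
```

View pics/s2.png

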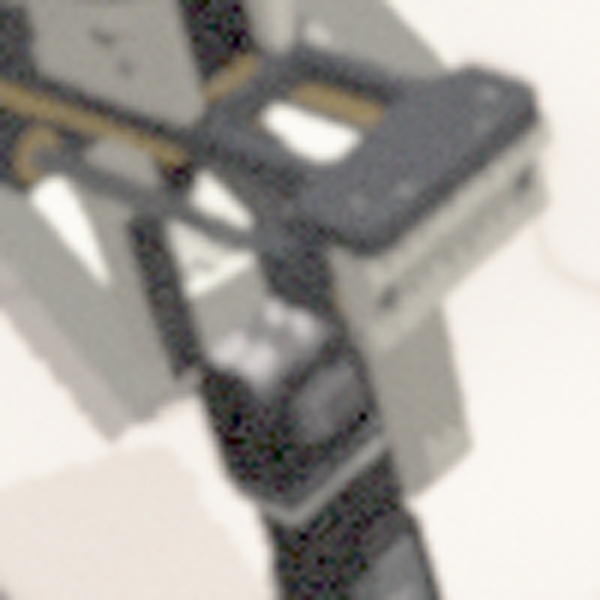

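Emit:
step_arm --targets '[[[-0.1, 0, 0.1, 0, 0, 0], [0, 0, 0, 0, 0, 0], [0, 0, 0, 0, 0, 0], [0, 0, 0, 0, 0, 0], [0, 0, 0, 0, 0, 0], [0, 0, 0, 0, 0, 0]]]' --gripper 42 --squeeze 30

```text
clock: 3.85
eef_pos: [0.5204, -0.2085, 0.1779]
ee_rot: [[0.956, 0.265, 0.129], [0.295, -0.859, -0.42], [-0.0, 0.439, -0.899]]
ft_force: [-0.1, -0.6, -0.4]
width: 0.535
```

```bash
python3 - <<'E'
from go import *
from h import *
from plant import camera
to(TG,RH)
c=camera('side');pickle.dump(c,open('side3.pkl','wb'))
crop(c,355,300,75,75,8,'s3.png',.5)
E
```

```text
t 3.85 total shift cm (cur tool) [-0.09  0.06  0.06] rot deg [0.04 0.01 0.04] | if rotated first: [-0.09  0.06  0.06]
```

View pics/s3.png

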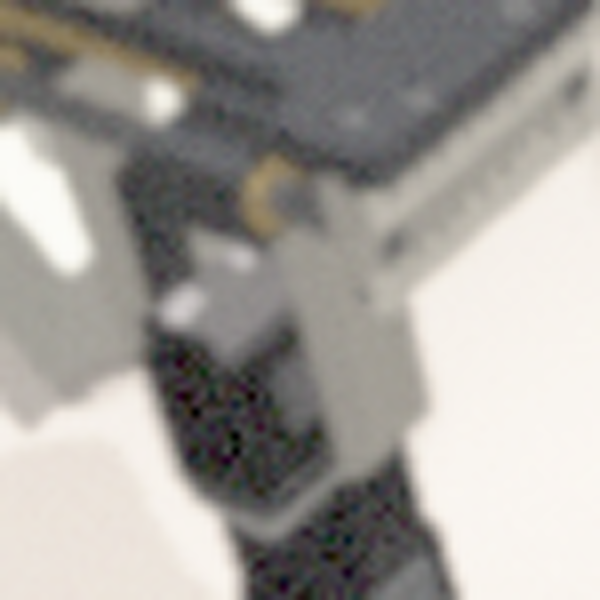

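Emit:
step_arm --targets '[[[0, 0, 0, 0, 0, 0], [0, 0, 0, 0, 0, 0], [0, 0, 0, 0, 0, 0]]]'

```text
clock: 4.2
eef_pos: [0.5205, -0.2088, 0.1781]
ee_rot: [[0.956, 0.265, 0.129], [0.295, -0.858, -0.42], [-0.0, 0.439, -0.898]]
ft_force: [0.8, -2.8, 0.2]
width: 0.425
```

```bash
python3 - <<'E'
from go import *
from h import *
from plant import camera
to(TG,RH)
c=camera('side');pickle.dump(c,open('side3.pkl','wb'))
crop(c,355,300,75,75,8,'s4.png',.5)
E
```

```text
t 4.2 total shift cm (cur tool) [-0.09  0.03  0.07] rot deg [0.06 0.   0.03] | if rotated first: [-0.09  0.03  0.07]
```

View pics/s4.png

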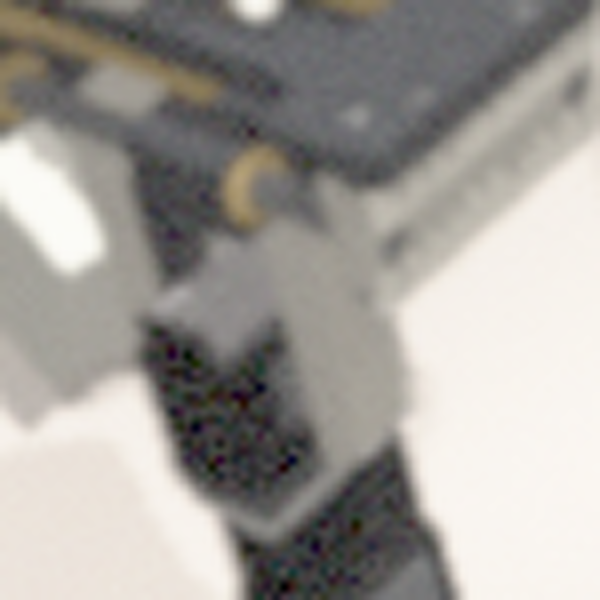

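Emit:
step_arm --targets '[[[0, 0.1, 0, 0, 0, 0], [0, 0, 0, 0, 0, 0]]]'

```text
clock: 4.45
eef_pos: [0.5206, -0.2093, 0.1782]
ee_rot: [[0.956, 0.265, 0.129], [0.294, -0.859, -0.419], [-0.001, 0.439, -0.899]]
ft_force: [0.9, 0.3, -0.4]
width: 0.419
```

Emit:
step_arm --targets '[[[0, 0, 0, 0, 0, 0], [0, 0, 0, 0, 0, 0]]]' --gripper 36

```text
clock: 4.65
eef_pos: [0.5211, -0.2101, 0.1789]
ee_rot: [[0.956, 0.265, 0.13], [0.295, -0.858, -0.421], [-0.0, 0.44, -0.898]]
ft_force: [1.5, -8.4, 2.4]
width: 0.365
```

Emit:
step_arm --targets '[[[0, 0.1, 0, 0, 0, 0], [0, 0, 0, 0, 0, 0]]]' --gripper 33

```text
clock: 4.85
eef_pos: [0.521, -0.2102, 0.1789]
ee_rot: [[0.956, 0.265, 0.129], [0.294, -0.859, -0.42], [-0.0, 0.439, -0.899]]
ft_force: [-0.4, -0.4, 4.1]
width: 0.338
```

Emit:
step_arm --targets '[[[0, 0, 0, 0, 0, 0], [0, 0, 0, 0, 0, 0], [0, 0, 0, 0, 0, 0]]]' --gripper 0

```text
clock: 5.15
eef_pos: [0.5209, -0.21, 0.1787]
ee_rot: [[0.956, 0.265, 0.129], [0.295, -0.859, -0.419], [-0.0, 0.439, -0.899]]
ft_force: [-0.9, 3.0, 3.6]
width: 0.304
```

```bash
python3 - <<'E'
from go import *
p,R,s=st();f=np.array(s['ft_force']);print(s['width']*93,'F tool',(R.T@f).round(1),'M',(R.T@np.array(s['wrist_torque'])).round(2))
E
```

```text
28.251337217227913 F tool [ 0.  -1.2 -4.6] M [ 0.43  0.04 -0.04]
```

Both pads are flat on the shell (28.2 mm opening), the button is in and side loads are small. I'll pull straight off along the axis.

Emit:
step_arm --targets '[[[0, 0, 0, 0, 0, 0], [0, 0, -0.3, 0, 0, 0], [0, 0, -0.4, 0, 0, 0]]]'

```text
clock: 5.45
eef_pos: [0.5197, -0.2072, 0.1848]
ee_rot: [[0.956, 0.265, 0.128], [0.294, -0.859, -0.419], [-0.001, 0.438, -0.899]]
ft_force: [-0.4, 0.4, -0.7]
width: 0.306
```

```bash
python3 - <<'E'
from go import *
p,R,s=st();f=np.array(s['ft_force']);print(s['width']*93,'F tool',(R.T@f).round(1),'M',(R.T@np.array(s['wrist_torque'])).round(2))
from h import *
from plant import camera
c=camera('side');crop(c,345,290,100,140,4,'s5.png',.5)
E
```

```text
28.4970253902338 F tool [-0.3 -0.7  0.4] M [0.31 0.04 0.05]
```

View pics/s5.png

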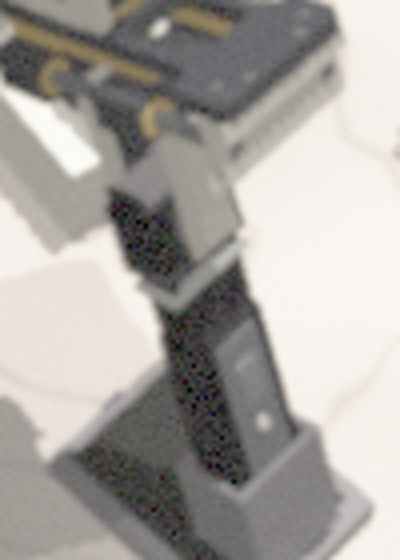

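The head has separated from the collar and left a visible gap, with the body still seated and forces near zero. I'll keep pulling.

Emit:
step_arm --targets '[[[0, 0, -0.4, 0, 0, 0], [0, 0, -0.5, 0, 0, 0], [0, 0, -0.6, 0, 0, 0], [0, 0, -0.8, 0, 0, 0], [0, 0, -1, 0, 0, 0], [0, 0, -1.5, 0, 0, 0]]]'

```text
clock: 6.1
eef_pos: [0.5135, -0.1868, 0.2286]
ee_rot: [[0.956, 0.265, 0.128], [0.294, -0.859, -0.419], [-0.001, 0.439, -0.899]]
ft_force: [-0.7, 0.5, -1.5]
width: 0.308
```

```bash
python3 - <<'E'
from go import *
p,R,s=st();f=np.array(s['ft_force']);print(s['width']*93,'F tool',(R.T@f).round(1),'M',(R.T@np.array(s['wrist_torque'])).round(2))
from h import *
from plant import camera
c=camera('side');crop(c,325,270,120,160,4,'s6.png',.5)
E
```

```text
28.62502190384902 F tool [-0.5 -1.3  1. ] M [ 0.27  0.   -0.  ]
```

View pics/s6.png

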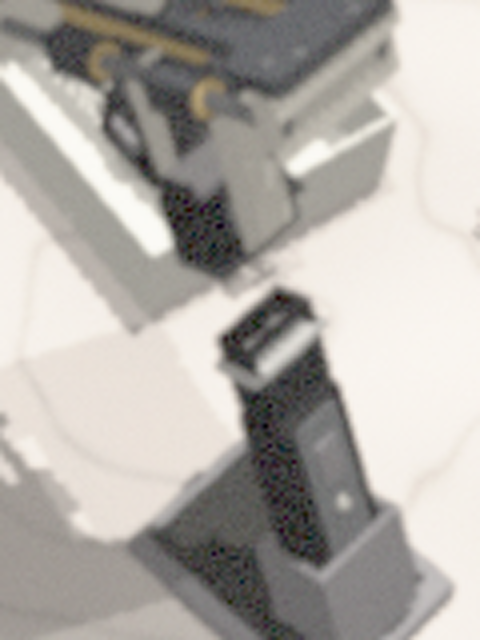

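```bash
cat >> go.py <<'E'
tc=np.array([.603,.2435,0]);ta=np.radians(-8.1);tx=np.array([np.cos(ta),np.sin(ta),0]);ty=np.array([-np.sin(ta),np.cos(ta),0])
RT=frame([0,0,-1],-ty)
P1=tc+.033*tx-.008*ty; P2=tc-.035*tx-.008*ty
E
python3 - <<'E'
from go import *
from h import *
t=L('top0'); 
for p,z in [((331,150),.12),((331,165),.0)]: print('bottle',onz(t,*p,z))
print(P1,P2); to(P1+[0,0,.15],RT)
E
```

```text
bottle [0.74337896 0.12459626 0.12      ]
bottle [0.73974195 0.12232108 0.        ]
[0.63454357 0.23093007 0.        ] [0.56722196 0.24051135 0.        ]
t 6.15 total shift cm (cur tool) [ 23.78 -36.21  -8.66] rot deg [25.66 -5.86 24.78] | if rotated first: [  6.03 -43.01   8.11]
```

Emit:
step_arm --targets '[[[0, -2, -1, 5.1, -1.2, 5], [0, -3, -1, 5.1, -1.2, 5], [0, -3, -1, 5.1, -1.2, 5], [0, -3, 0, 5.1, -1.2, 5], [0, -3, 0, 5.1, -1.2, 5], [0, 0, 0, 0, 0, 0]]]'

```text
clock: 6.75
eef_pos: [0.4979, -0.043, 0.2203]
ee_rot: [[0.989, -0.146, -0.004], [-0.146, -0.989, 0.0], [-0.004, 0.001, -1.0]]
ft_force: [-0.3, 0.2, -1.0]
width: 0.303
```

```bash
python3 -c "
from go import *
to(P1+[0,0,.15],RT);print(st()[2]['width']*93)"
```

```text
t 6.75 total shift cm (cur tool) [  9.53 -29.1    6.98] rot deg [ 0.03  0.24 -0.32] | if rotated first: [  9.67 -29.05   7.03]
28.172859792535053
```

Emit:
step_arm --targets '[[[1, -4, 0, 0, 0.2, -0.3], [1.5, -4.5, 0, 0, 0, 0], [1.5, -4.5, 0, 0, 0, 0], [1.5, -4.5, 1, 0, 0, 0], [1.5, -4.5, 1, 0, 0, 0], [1.5, -4, 1.5, 0, 0, 0], [1.1, -3, 1.5, 0, 0, 0], [0, 0, 1, 0, 0, 0]]]'

```text
clock: 7.55
eef_pos: [0.6345, 0.2315, 0.1578]
ee_rot: [[0.991, -0.135, 0.0], [-0.135, -0.991, -0.004], [0.001, 0.004, -1.0]]
ft_force: [-0.3, 0.1, -0.4]
width: 0.307
```

Emit:
step_arm --targets '[[[0, 0, 0, 0, 0, 0], [0, 0, 0, 0, 0, 0]]]'

```text
clock: 7.75
eef_pos: [0.6337, 0.228, 0.1599]
ee_rot: [[0.99, -0.14, -0.0], [-0.14, -0.99, -0.004], [0.001, 0.004, -1.0]]
ft_force: [-0.1, 0.7, -0.1]
width: 0.308
```

```bash
python3 - <<'E'
from go import *
to(P1+[0,0,.016],RT);
from h import *
from plant import camera
c=camera('side');cv2.imwrite('pics/s7.png',c['frame'][:,:,::-1]);crop(c,250,150,130,120,5,'s7c.png',.6)
E
```

```text
t 7.75 total shift cm (cur tool) [ 0.03 -0.35 14.39] rot deg [ 0.21 -0.03  0.05] | if rotated first: [ 0.04 -0.3  14.39]
```

View pics/s7c.png

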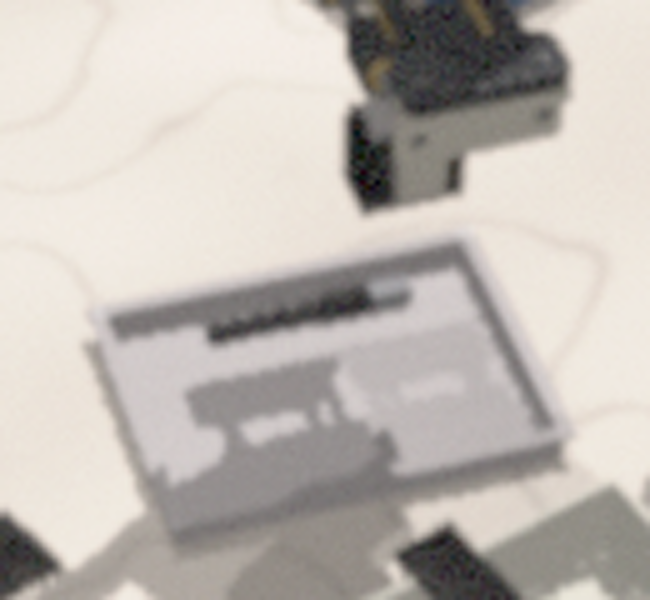

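Emit:
step_arm --targets '[[[0, -0.3, 2, 0.2, 0, 0], [0, 0, 3, 0, 0, 0], [0, 0, 3, 0, 0, 0], [0, 0, 2.5, 0, 0, 0], [0, 0, 2, 0, 0, 0], [0, 0, 1, 0, 0, 0], [0, 0, 0, 0, 0, 0], [0, 0, 0, 0, 0, 0]]]'

```text
clock: 8.6
eef_pos: [0.6348, 0.232, 0.0259]
ee_rot: [[0.99, -0.141, 0.002], [-0.141, -0.99, 0.001], [0.002, -0.001, -1.0]]
ft_force: [-0.2, 0.1, -0.6]
width: 0.307
```

Emit:
step_arm --targets '[[[0, 0, 0.2, 0, 0, 0], [0, 0, 0.2, 0, 0, 0], [0, 0, 0.2, 0, 0, 0]]]'

```text
clock: 8.9
eef_pos: [0.6343, 0.2323, 0.0189]
ee_rot: [[0.99, -0.14, 0.001], [-0.14, -0.99, 0.001], [0.001, -0.001, -1.0]]
ft_force: [0.3, 0.3, -1.7]
width: 0.305
```

Emit:
step_arm --targets '[[[0, 0, 0.1, 0, 0, 0], [0, 0, 0, 0, 0, 0]]]'

```text
clock: 9.1
eef_pos: [0.6342, 0.232, 0.018]
ee_rot: [[0.99, -0.14, 0.0], [-0.14, -0.99, 0.001], [0.0, -0.001, -1.0]]
ft_force: [-2.0, -2.6, 4.9]
width: 0.301
```

Emit:
step_arm --targets '[[[0, 0, 0.1, 0, 0, 0], [0, 0, 0, 0, 0, 0]]]'

```text
clock: 9.3
eef_pos: [0.6343, 0.2318, 0.0175]
ee_rot: [[0.99, -0.14, 0.0], [-0.14, -0.99, 0.0], [0.0, -0.0, -1.0]]
ft_force: [-2.8, -3.6, 8.6]
width: 0.303
```

```bash
python3 - <<'E'
from go import *
from h import *
from plant import camera
c=camera('side');crop(c,250,180,130,90,6,'s8.png',.5);print(st()[2]['ft_force'],st()[0])
E
```

```text
[-3.9851426  -3.1526279   8.66699007] [0.63432112 0.23183443 0.01747159]
```

View pics/s8.png

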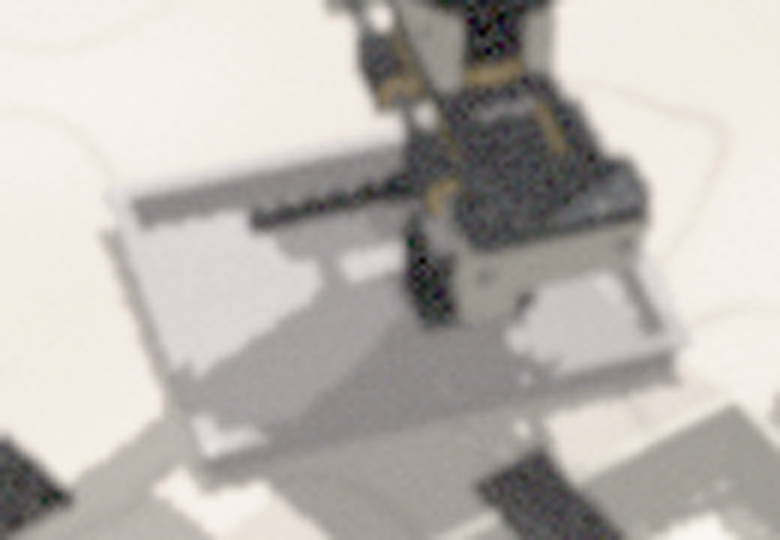

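The head is resting on the tray floor with about 8 N of contact. I'll ease off slightly and open to about 50 mm.

Emit:
step_arm --targets '[[[0, 0, -0.1, 0, 0, 0], [0, 0, 0, 0, 0, 0], [0, 0, 0, 0, 0, 0], [0, 0, 0, 0, 0, 0], [0, 0, 0, 0, 0, 0]]]' --gripper 55

```text
clock: 9.85
eef_pos: [0.634, 0.2322, 0.0173]
ee_rot: [[0.99, -0.14, -0.0], [-0.14, -0.99, 0.001], [-0.0, -0.001, -1.0]]
ft_force: [-0.5, -0.3, -0.1]
width: 0.546
```

Emit:
step_arm --targets '[[[0, 0, -1, 0, 0, 0], [0, 0, -2, 0, 0, 0], [0, 0, -3, 0, 0, 0], [0, 0, -4, 0, 0, 0], [0, 0, -4, 0, 0, 0], [0, 4, -2, 0, 0, 0], [0, 4, -1, 0, 0, 0], [-1, 4, 0, 0, 0, 0]]]'

```text
clock: 10.65
eef_pos: [0.6082, 0.1134, 0.19]
ee_rot: [[0.99, -0.14, 0.004], [-0.14, -0.99, 0.001], [0.004, -0.002, -1.0]]
ft_force: [0.3, -0.6, -0.8]
width: 0.549
```

Emit:
step_arm --targets '[[[-1, 4, 0, 0, 0, 0], [-1, 3, 0, 0, 0, 0], [0, 0, 0, 0, 0, 0]]]' --gripper 100

```text
clock: 10.95
eef_pos: [0.5766, 0.0453, 0.1883]
ee_rot: [[0.99, -0.143, 0.0], [-0.143, -0.99, 0.0], [0.0, -0.0, -1.0]]
ft_force: [0.1, 0.9, 0.8]
width: 0.757
```

```bash
python3 - <<'E'
from go import *
from h import *
from plant import camera
c=camera('side');cv2.imwrite('pics/s9.png',c['frame'][:,:,::-1]);print(st()[0],st()[2]['joint_pos'])
crop(c,250,180,130,90,6,'s9c.png',.5)
c=camera('top');cv2.imwrite('pics/t9.png',c['frame'][:,:,::-1]);crop(c,230,160,110,110,6,'t9c.png',.6)
E
```

```text
[0.57747624 0.04687613 0.18832637] [2.79572782e-04 4.44174572e-01 1.61357689e+00 9.01582721e-04
 1.08300860e+00 1.71367038e+00]
```

View pics/s9.png

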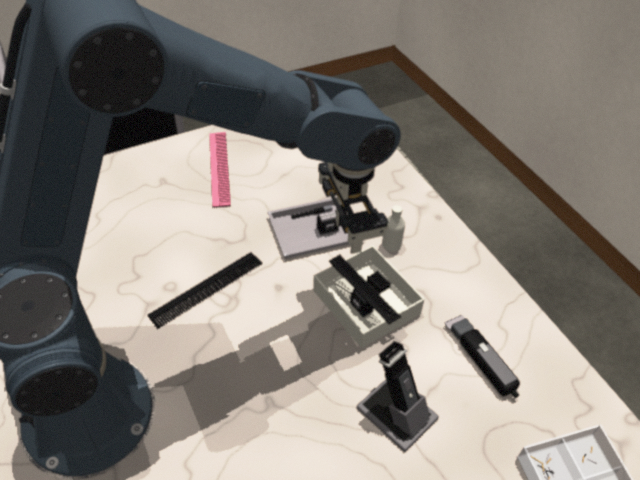

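View pics/s9c.png

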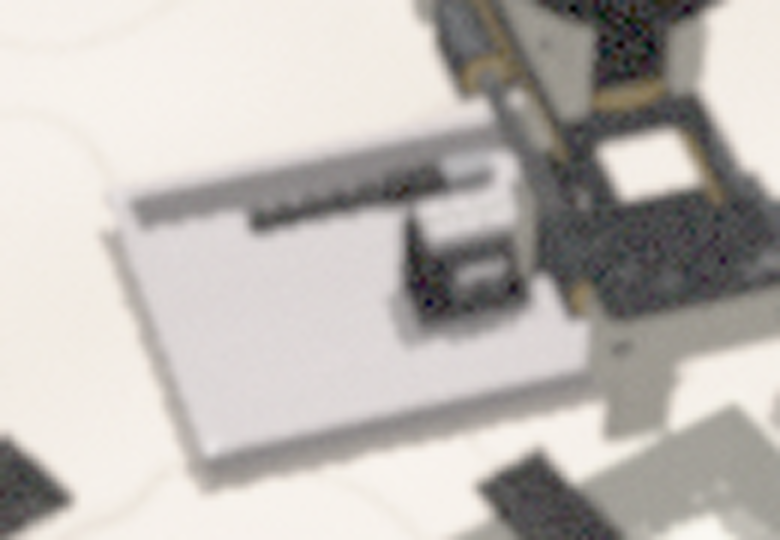

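View pics/t9.png

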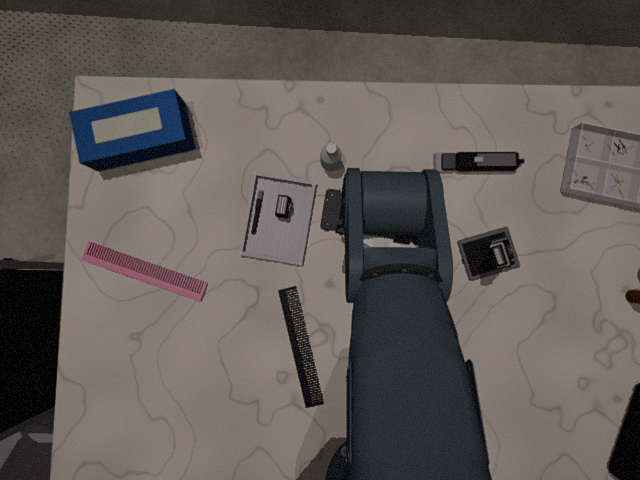

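The foil head stands upright in the tray (top view 283,205), the shaver is seated and the brush is untouched. Next is the comb.

```bash
cat >> go.py <<'E'
ca=np.radians(9.5);cx=np.array([np.cos(ca),np.sin(ca),0]);cy=np.array([-np.sin(ca),np.cos(ca),0])
RC=frame([0,0,-1],cx)
PC=np.array([.5996,.0045,0])-.045*cy
E
python3 -c "
from go import *
print(PC);to(PC+[0,0,.15],RC)"
```

```text
[ 0.60702714 -0.03988285  0.        ]
t 11.05 total shift cm (cur tool) [4.12 8.28 3.81] rot deg [ 1.0000e-02 -1.0000e-01 -1.0763e+02] | if rotated first: [-9.14  1.42  3.82]
```

Emit:
step_arm --targets '[[[0, 0, 0, 0, 0, -8.3], [0, 0, 0, 0, 0, -8.3], [0, 0, 0, 0, 0, -8.3], [0, 0, 0, 0, 0, -8.3], [0, 0, 0, 0, 0, -8.3], [0, 0, 0, 0, 0, -8.3], [0, 0, 0, 0, 0, -8.3]]]' --gripper 70

```text
clock: 11.75
eef_pos: [0.5782, 0.0494, 0.1875]
ee_rot: [[0.637, 0.771, 0.0], [0.771, -0.637, 0.001], [0.001, -0.0, -1.0]]
ft_force: [-0.2, 0.3, -0.1]
width: 0.7
```

Emit:
step_arm --targets '[[[0, 0, 0, 0, 0, -8.3], [0, 0, 0, 0, 0, -8.3], [0, 0, 0, 0, 0, -8.3], [0, 0, 0, 0, 0, -8.3], [0, 0, 0, 0, 0, -8.3], [0, 0, 0, 0, 0, -8.3], [0, 0, 0, 0, 0, 0]]]'

```text
clock: 12.45
eef_pos: [0.5782, 0.0493, 0.1875]
ee_rot: [[-0.174, 0.985, 0.0], [0.985, 0.174, 0.001], [0.001, 0.0, -1.0]]
ft_force: [-0.1, 0.1, -0.5]
width: 0.7
```

```bash
python3 -c "
from go import *
to(PC+[0,0,.0615],RC)"
```

```text
t 12.45 total shift cm (cur tool) [-9.29  1.28 12.59] rot deg [ 0.03 -0.05  0.53] | if rotated first: [-9.27  1.38 12.6 ]
```

Emit:
step_arm --targets '[[[-3, 0.4, 1, 0, 0, 0.5], [-3.3, 0.5, 2, 0, 0, 0], [-3, 0.4, 2, 0, 0, 0], [0, 0, 2, 0, 0, 0], [0, 0, 2, 0, 0, 0], [0, 0, 1, 0, 0, 0], [0, 0, 0, 0, 0, 0], [0, 0, 0, 0, 0, 0]]]'

```text
clock: 13.25
eef_pos: [0.6064, -0.041, 0.088]
ee_rot: [[-0.161, 0.987, 0.001], [0.987, 0.161, 0.001], [0.001, 0.001, -1.0]]
ft_force: [0.7, -0.9, 0.4]
width: 0.7
```

```bash
python3 - <<'E'
from go import *
to(PC+[0,0,.0615],RC)
from h import *
from plant import camera
c=camera('side');crop(c,300,200,140,150,4,'s10.png',.5)
E
```

```text
t 13.25 total shift cm (cur tool) [0.1  0.07 2.65] rot deg [ 0.06 -0.03 -0.21] | if rotated first: [0.1  0.08 2.65]
```

View pics/s10.png

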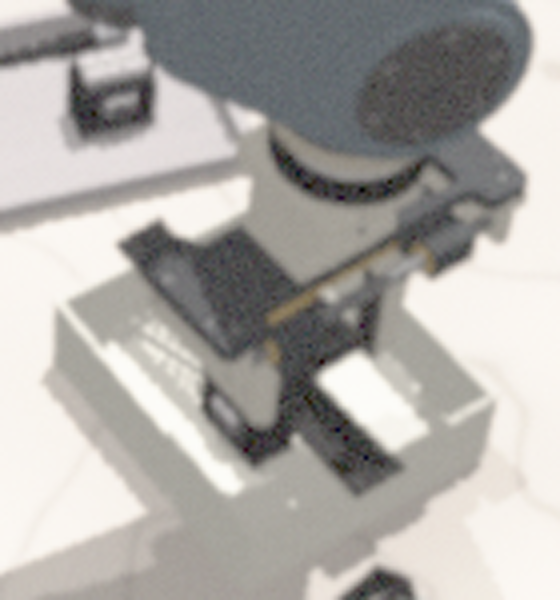

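Emit:
step_arm --targets '[[[0.1, 0.1, 1, 0, 0, 0], [0, 0, 1, 0, 0, 0], [0, 0, 0.6, 0, 0, 0], [0, 0, 0, 0, 0, 0]]]'

```text
clock: 13.7
eef_pos: [0.606, -0.0401, 0.06]
ee_rot: [[-0.162, 0.987, -0.002], [0.987, 0.162, 0.001], [0.001, -0.002, -1.0]]
ft_force: [-0.2, -0.2, -0.2]
width: 0.704
```

Emit:
step_arm --targets '[[[0, 0, 0, 0, 0, 0], [0, 0, 0, 0, 0, 0], [0, 0, 0, 0, 0, 0], [0, 0, 0, 0, 0, 0], [0, 0, 0, 0, 0, 0], [0, 0, 0, 0, 0, 0]]]' --gripper 20 --squeeze 15

```text
clock: 14.3
eef_pos: [0.6068, -0.0402, 0.0614]
ee_rot: [[-0.162, 0.987, 0.0], [0.987, 0.162, 0.001], [0.001, 0.0, -1.0]]
ft_force: [-0.0, -0.6, 0.6]
width: 0.344
```

```bash
python3 - <<'E'
from go import *
to(PC+[0,0,.0615],RC)
from h import *
from plant import camera
c=camera('side');crop(c,300,200,140,150,4,'s11.png',.5)
E
```

```text
t 14.3 total shift cm (cur tool) [ 0.03  0.03 -0.01] rot deg [ 0.02 -0.04 -0.16] | if rotated first: [ 0.03  0.03 -0.01]
```

View pics/s11.png

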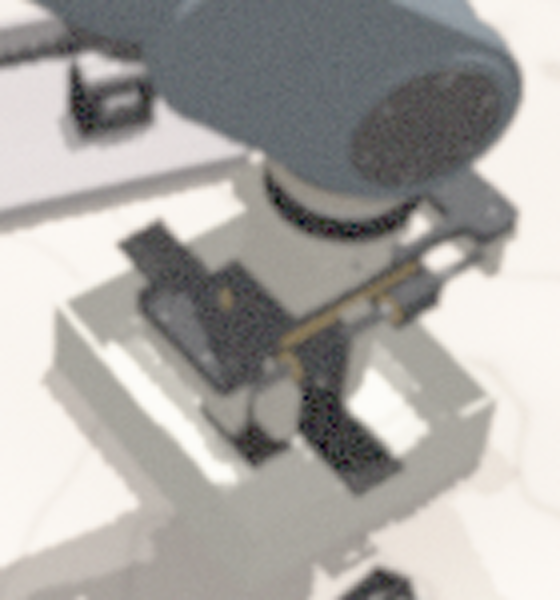

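Width has closed to 32 mm, so the comb is gripped. I'll lift gently and check.

Emit:
step_arm --targets '[[[0, 0, 0, 0, 0, 0], [0, 0, -0.5, 0, 0, 0], [0, 0, -1.5, 0, 0, 0], [0, 0, -2, 0, 0, 0], [0, 0, -2, 0, 0, 0], [0, 0, 0, 0, 0, 0]]]'

```text
clock: 14.95
eef_pos: [0.6083, -0.0404, 0.1248]
ee_rot: [[-0.162, 0.987, 0.005], [0.987, 0.162, 0.0], [-0.001, 0.005, -1.0]]
ft_force: [0.5, -0.1, -0.2]
width: 0.343
```

```bash
python3 - <<'E'
from go import *
print(st()[2]['width']*93); to([.40,-.10,.06],frame([0,0,-1],[1,0,0]))
from h import *
from plant import camera
c=camera('side');crop(c,300,180,140,150,4,'s12.png',.5)
E
```

```text
31.941653570617813
t 14.95 total shift cm (cur tool) [ -2.49 -21.55   6.37] rot deg [0.3  0.02 9.34] | if rotated first: [ -5.96 -20.83   6.48]
```

View pics/s12.png

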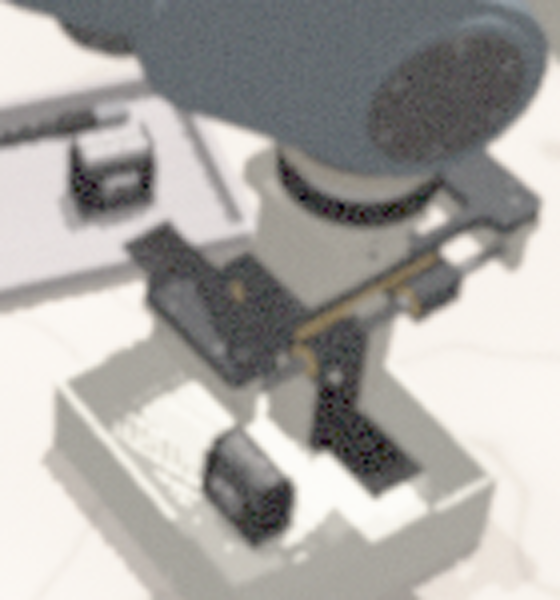

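Emit:
step_arm --targets '[[[0, -3, 0, 0, 0, 0], [0, -4, 0, 0, 0, 0], [0, -4, 0, 0, 0, 0], [0, -4, 0, 0, 0, 0], [0, -4, 1, 0, 0, 0], [0, -2, 2, 0, 0, 0], [0, 0, 2, 0, 0, 0], [0, 0, 2, 0, 0, 0]]]'

```text
clock: 15.8
eef_pos: [0.3987, -0.0743, 0.0504]
ee_rot: [[-0.161, 0.987, -0.0], [0.987, 0.161, 0.001], [0.001, -0.0, -1.0]]
ft_force: [0.8, -0.6, -0.7]
width: 0.342
```

Emit:
step_arm --targets '[[[0, 0, 2, 0, 0, 0], [0, 0, 1, 0, 0, 0], [0, 0, 0, 0, 0, 0], [0, 0, 0, 0, 0, 0]]]'

```text
clock: 16.2
eef_pos: [0.3996, -0.0742, 0.0215]
ee_rot: [[-0.162, 0.987, -0.0], [0.987, 0.162, 0.001], [0.001, -0.0, -1.0]]
ft_force: [0.4, 1.0, -0.1]
width: 0.343
```

Emit:
step_arm --targets '[[[0, 0, 0.4, 0, 0, 0], [0, 0, 0.4, 0, 0, 0], [0, 0, 0.3, 0, 0, 0], [0, 0, 0, 0, 0, 0]]]'

```text
clock: 16.6
eef_pos: [0.3993, -0.0742, 0.01]
ee_rot: [[-0.162, 0.987, -0.0], [0.987, 0.162, 0.001], [0.001, -0.0, -1.0]]
ft_force: [-1.0, 0.7, -0.6]
width: 0.342
```

Emit:
step_arm --targets '[[[0, 0, 0.1, 0, 0, 0], [0, 0, 0, 0, 0, 0]]]'

```text
clock: 16.8
eef_pos: [0.3995, -0.0742, 0.0092]
ee_rot: [[-0.162, 0.987, -0.0], [0.987, 0.162, 0.001], [0.001, 0.0, -1.0]]
ft_force: [0.8, 0.2, -0.7]
width: 0.341
```

```bash
python3 - <<'E'
from go import *
from h import *
from plant import camera
c=camera('side');cv2.imwrite('pics/s13.png',c['frame'][:,:,::-1])
crop(c,180,210,170,150,4,'s13c.png',.6)
E
```

```text
(no output)
```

View pics/s13c.png

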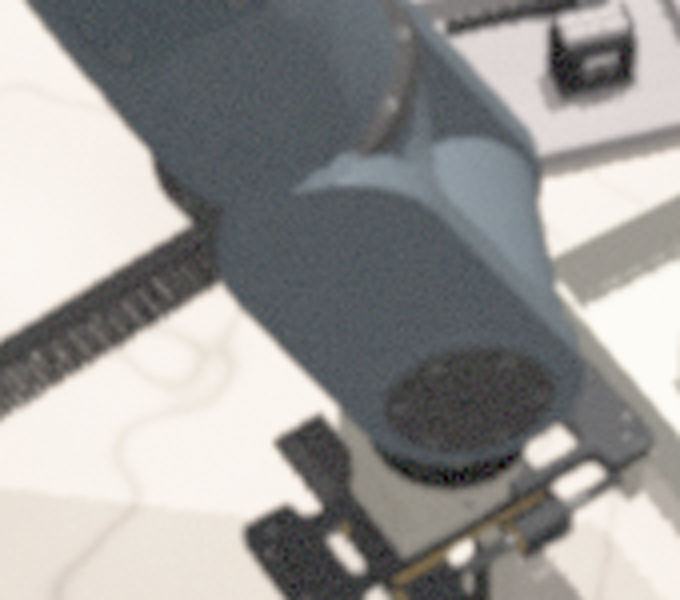

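Emit:
step_arm --targets '[[[0, 0, 0.1, 0, 0, 0], [0, 0, 0, 0, 0, 0]]]'

```text
clock: 17.05
eef_pos: [0.3996, -0.0742, 0.0084]
ee_rot: [[-0.162, 0.987, 0.0], [0.987, 0.162, 0.001], [0.001, 0.0, -1.0]]
ft_force: [-0.2, 0.3, 3.2]
width: 0.341
```

Emit:
step_arm --targets '[[[0, 0, 0, 0, 0, 0], [0, 0, 0, 0, 0, 0], [0, 0, 0, 0, 0, 0]]]' --gripper 60

```text
clock: 17.35
eef_pos: [0.3998, -0.0743, 0.0083]
ee_rot: [[-0.162, 0.987, 0.001], [0.987, 0.162, 0.001], [0.001, 0.001, -1.0]]
ft_force: [2.2, 0.5, 1.3]
width: 0.55
```

Emit:
step_arm --targets '[[[0, 0, -1, 0, 0, 0], [0, 0, -2, 0, 0, 0], [0, 0, -4, 0, 0, 0], [0, 0, -4, 0, 0, 0], [0, 3, -3, 0, 0, 0], [0, 4, 0, 0, 0, 0], [0, 4, 0, 0, 0, 0], [0, 0, 0, 0, 0, 0]]]'

```text
clock: 18.15
eef_pos: [0.5113, -0.056, 0.1492]
ee_rot: [[-0.163, 0.987, 0.003], [0.987, 0.163, 0.0], [0.0, 0.003, -1.0]]
ft_force: [-1.2, 0.5, 0.9]
width: 0.601
```

```bash
python3 - <<'E'
from go import *
from h import *
from plant import camera
c=camera('side');cv2.imwrite('pics/s14.png',c['frame'][:,:,::-1]);pickle.dump(c,open('side14.pkl','wb'))
crop(c,300,230,130,120,6,'s14c.png',.5)
E
```

```text
(no output)
```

View pics/s14.png

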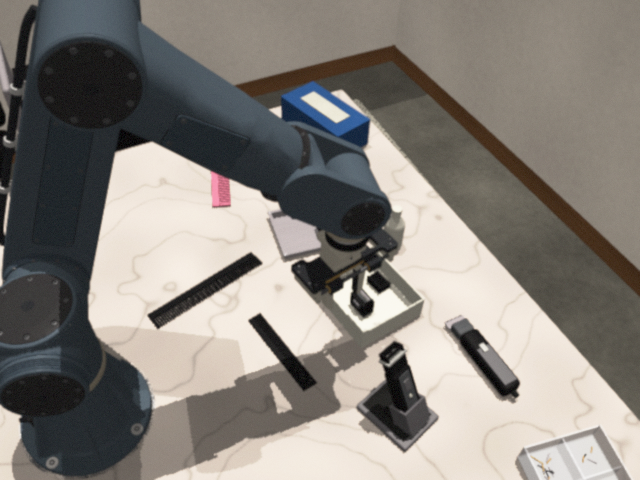

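View pics/s14c.png

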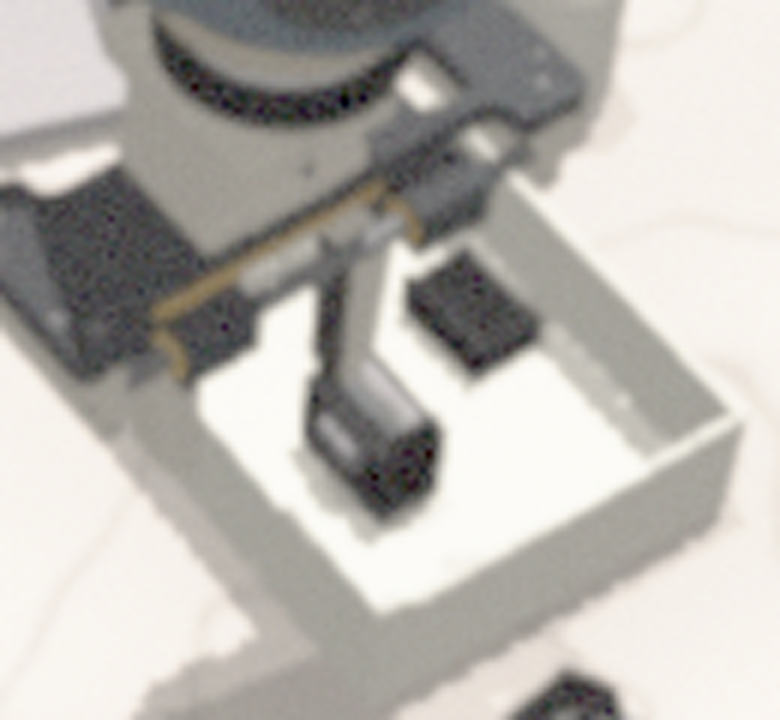

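Comb lies flat on the table (side view 282,350). I'll back off for a clear top view of the trimmer head.

Emit:
step_arm --targets '[[[0, -4, -2, 0, 0, 0], [0, -5, -2, 0, 0, 0], [0, -5, -2, 0, 0, 0], [0, -5, -1, 0, 0, 0], [0, 0, 0, 0, 0, 0]]]'

```text
clock: 18.7
eef_pos: [0.3238, -0.0858, 0.216]
ee_rot: [[-0.161, 0.987, -0.0], [0.987, 0.161, 0.0], [0.0, 0.0, -1.0]]
ft_force: [1.2, -0.1, -0.4]
width: 0.602
```

```bash
python3 - <<'E'
from go import *
from h import *
from plant import camera
c=camera('top');pickle.dump(c,open('top15.pkl','wb'));cv2.imwrite('pics/t15.png',c['frame'][:,:,::-1])
crop(c,360,195,50,50,14,'t15c.png',.45)
c=camera('side');pickle.dump(c,open('side15.pkl','wb'));
crop(c,340,270,50,55,12,'s15c.png',.45)
E
```

```text
(no output)
```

View pics/t15.png

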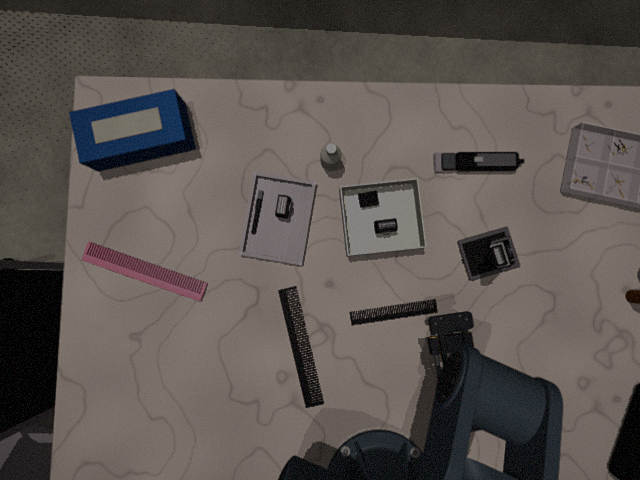

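View pics/t15c.png

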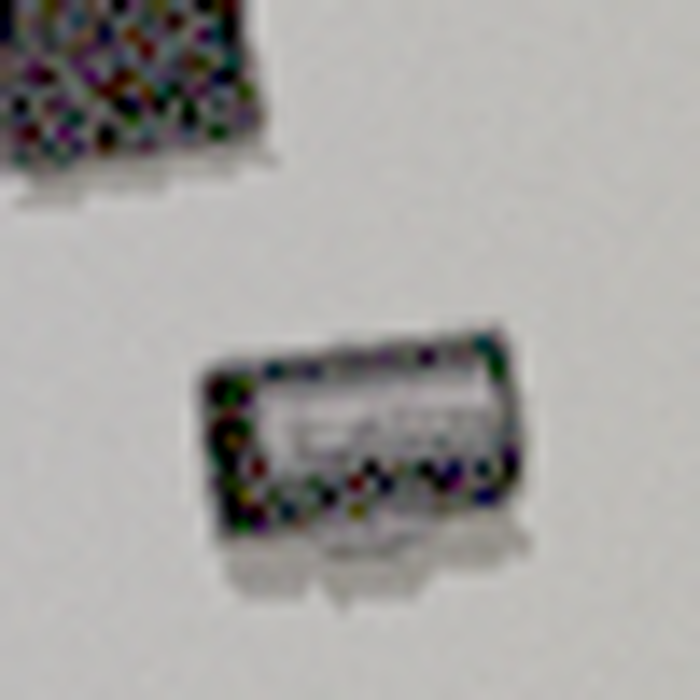

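View pics/s15c.png

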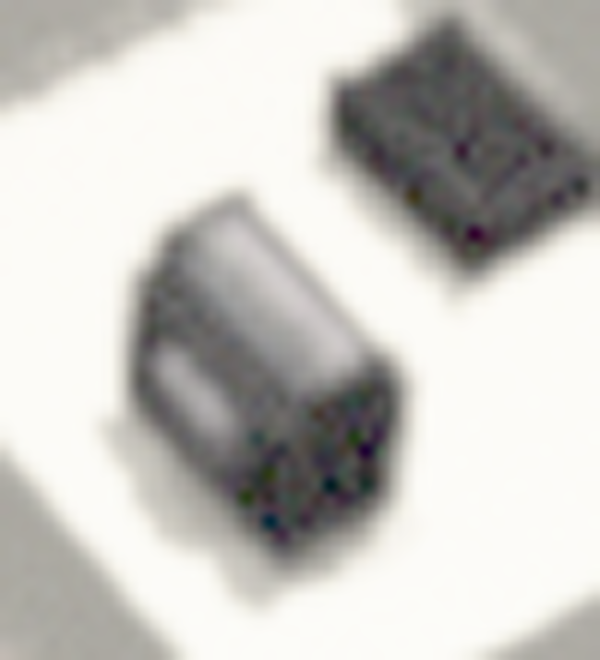

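```bash
python3 - <<'E'
from go import *
from h import *
t=L('top15');s=L('side15')
T=lambda p,z:onz(t,(p[0]+.5)/14-.5+360,(p[1]+.5)/14-.5+195,z)
S=lambda p,z:onz(s,(p[0]+.5)/12-.5+340,(p[1]+.5)/12-.5+270,z)
for z in (.039,.003):
    q=[T(p,z)[:2] for p in [(203,365),(507,328),(522,500),(222,538)]]
    print(z,np.round(q,4).tolist(),'yaw',np.degrees(np.arctan2(*(q[0]-q[1])[::-1]))-90,np.degrees(np.arctan2(*(q[3]-q[2])[::-1]))-90)
print('blade top ctr z.05',T((378,420),.05),'button',T((370,530),.027))
# side: base near corner (285,555), base left front (140,400); base right (385,500)
print('side base',[S(p,.003).round(4)[:2].tolist() for p in [(283,558),(133,395),(390,500)]])
print('side shell top z=.039',[S(p,.039).round(4)[:2].tolist() for p in [(165,235),(240,190),(400,375),(290,450)]], 'blade',S((285,300),.05))
print('side btn',S((195,395),.027))
E
```

```text
0.039 [[0.6021, 0.0212], [0.6092, -0.0288], [0.5807, -0.0315], [0.5735, 0.0178]] yaw 8.093013201710932 8.362741914715002
0.003 [[0.6064, 0.0172], [0.6137, -0.0345], [0.5843, -0.0373], [0.5768, 0.0136]] yaw 8.093013201710704 8.362741914715002
blade top ctr z.05 [ 0.59227245 -0.00619072  0.05      ] button [ 0.57642344 -0.00821957  0.027     ]
side base [[0.5861, -0.0264], [0.5793, 0.017], [0.6097, -0.0236]]
side shell top z=.039 [[0.5866, 0.023], [0.6036, 0.0261], [0.6089, -0.0223], [0.5834, -0.0281]] blade [ 0.59383737 -0.00606668  0.05      ]
side btn [ 0.57929525 -0.00295733  0.027     ]
```

```bash
cat >> go.py <<'E'
ma=np.radians(8.2);RM=frame([0,0,-1],[np.cos(ma),np.sin(ma),0]);PM=np.array([.5905,-.0054,0])
E
python3 -c "
from go import *
to(PM+[0,0,.12],RM)"
```

```text
t 18.8 total shift cm (cur tool) [ 3.74 27.22  9.6 ] rot deg [ 0.08 -0.    1.05] | if rotated first: [ 4.24 27.16  9.57]
```

Emit:
step_arm --targets '[[[0.6, 3.5, 0, 0, 0, 1], [0.6, 4, 0, 0, 0, 0], [0.6, 4, 1, 0, 0, 0], [0.6, 4, 1, 0, 0, 0], [0.6, 4, 1.5, 0, 0, 0], [0.6, 4, 2, 0, 0, 0], [0.6, 3.6, 2, 0, 0, 0], [0, 0, 2, 0, 0, 0]]]' --gripper 50

```text
clock: 19.6
eef_pos: [0.5936, -0.0027, 0.1178]
ee_rot: [[-0.147, 0.989, 0.0], [0.989, 0.147, 0.001], [0.001, 0.0, -1.0]]
ft_force: [-0.9, -0.6, -0.3]
width: 0.499
```

Emit:
step_arm --targets '[[[0, 0, 0, 0, 0, 0], [0, 0, 0, 0, 0, 0]]]'

```text
clock: 19.8
eef_pos: [0.5901, -0.0042, 0.1197]
ee_rot: [[-0.145, 0.989, -0.002], [0.989, 0.145, 0.001], [0.001, -0.002, -1.0]]
ft_force: [0.2, -0.1, -0.2]
width: 0.497
```

```bash
python3 - <<'E'
from go import *
to(PM+[0,0,.018],RM)
from h import *
from plant import camera
c=camera('side');crop(c,310,210,120,140,5,'s16.png',.5)
E
```

```text
t 19.8 total shift cm (cur tool) [-0.14  0.04 10.17] rot deg [-0.1  -0.07  0.15] | if rotated first: [-0.12  0.02 10.17]
```

View pics/s16.png

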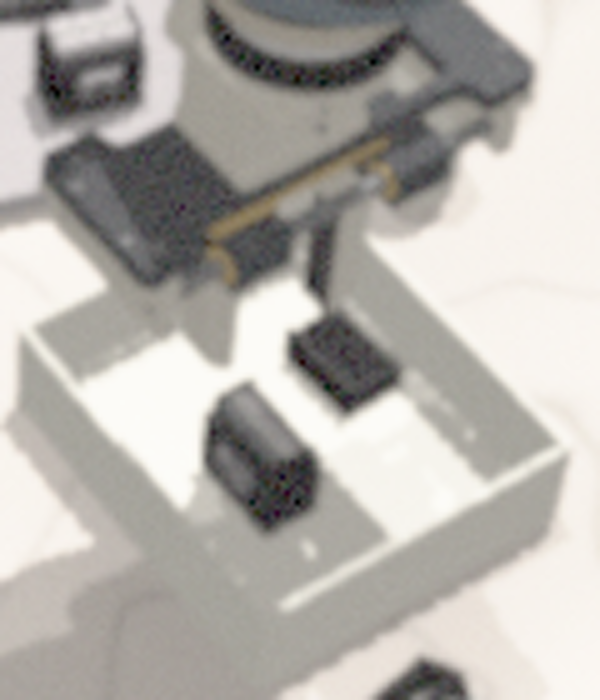

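Emit:
step_arm --targets '[[[-0.1, 0, 1.5, 0, 0, 0], [0, 0, 2, 0, 0, 0], [0, 0, 1.5, 0, 0, 0], [0, 0, 0, 0, 0, 0], [0, 0, 0, 0, 0, 0]]]'

```text
clock: 20.35
eef_pos: [0.5906, -0.0056, 0.0704]
ee_rot: [[-0.145, 0.989, -0.0], [0.989, 0.145, 0.001], [0.001, 0.0, -1.0]]
ft_force: [-0.1, 0.1, 0.3]
width: 0.5
```

```bash
python3 - <<'E'
from go import *
to(PM+[0,0,.018],RM)
from h import *
from plant import camera
c=camera('side');crop(c,330,230,80,90,7,'s17.png',.5)
E
```

```text
t 20.35 total shift cm (cur tool) [ 0.02 -0.01  5.24] rot deg [ 0.   -0.05  0.12] | if rotated first: [ 0.02 -0.01  5.24]
```

View pics/s17.png

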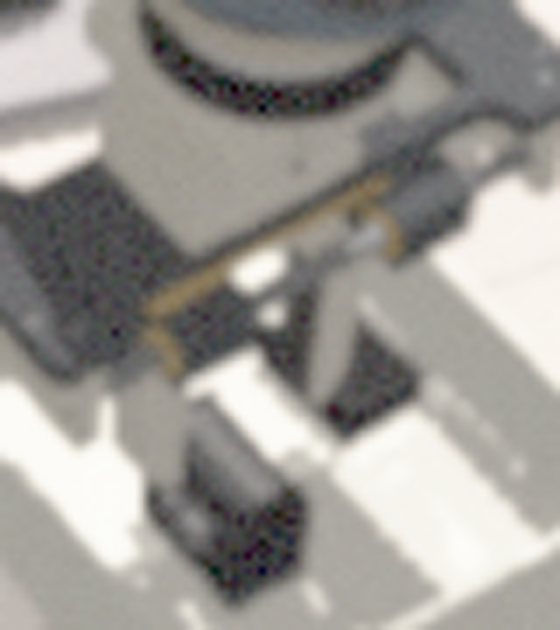

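Emit:
step_arm --targets '[[[0, 0, 1, 0, 0, 0], [0, 0, 0.7, 0, 0, 0], [0, 0, 0.7, 0, 0, 0], [0, 0, 0.4, 0, 0, 0]]]'

```text
clock: 20.8
eef_pos: [0.5902, -0.0054, 0.0413]
ee_rot: [[-0.145, 0.989, -0.001], [0.989, 0.145, 0.001], [0.001, -0.001, -1.0]]
ft_force: [0.6, 0.1, -0.3]
width: 0.5
```

Emit:
step_arm --targets '[[[0, 0, 0.8, 0, 0, 0], [0, 0, 0.8, 0, 0, 0], [0, 0, 0.6, 0, 0, 0], [0, 0, 0.2, 0, 0, 0], [0, 0, 0, 0, 0, 0]]]'

```text
clock: 21.3
eef_pos: [0.5904, -0.0054, 0.0179]
ee_rot: [[-0.145, 0.989, -0.001], [0.989, 0.145, 0.001], [0.001, -0.0, -1.0]]
ft_force: [-0.5, 0.5, -0.2]
width: 0.5
```

No contact on the way down. Closing now at 30 N.

Emit:
step_arm --targets '[[[0, 0, 0, 0, 0, 0], [0, 0, 0, 0, 0, 0], [0, 0, 0, 0, 0, 0], [0, 0, 0, 0, 0, 0], [0, 0, 0, 0, 0, 0]]]' --gripper 0 --squeeze 30

```text
clock: 21.8
eef_pos: [0.5909, -0.0054, 0.0186]
ee_rot: [[-0.145, 0.989, 0.001], [0.989, 0.145, 0.001], [0.001, 0.001, -1.0]]
ft_force: [0.9, 0.6, 3.2]
width: 0.298
```

Emit:
step_arm --targets '[[[0, 0, -0.5, 0, 0, 0], [0, 0, -1.5, 0, 0, 0], [0, 0, -3, 0, 0, 0], [0, 0, -4, 0, 0, 0], [0, 0, -4, 0, 0, 0], [0, 0, -3, 0, 0, 0], [0, 0, 0, 0, 0, 0]]]'

```text
clock: 22.5
eef_pos: [0.5923, -0.0057, 0.1836]
ee_rot: [[-0.145, 0.989, 0.007], [0.989, 0.145, 0.0], [-0.001, 0.007, -1.0]]
ft_force: [0.2, 0.3, -1.5]
width: 0.298
```

```bash
python3 - <<'E'
from go import *
print(st()[2]['width']*93);to(P2+[0,0,.16],frame([0,0,-1],ty))
from h import *
from plant import camera
c=camera('side');crop(c,310,170,120,140,5,'s18.png',.5)
E
```

```text
27.735332977948804
t 22.5 total shift cm (cur tool) [24.73  1.07  2.34] rot deg [  0.33   0.32 -73.56] | if rotated first: [ 5.95 24.02  2.36]
```

View pics/s18.png

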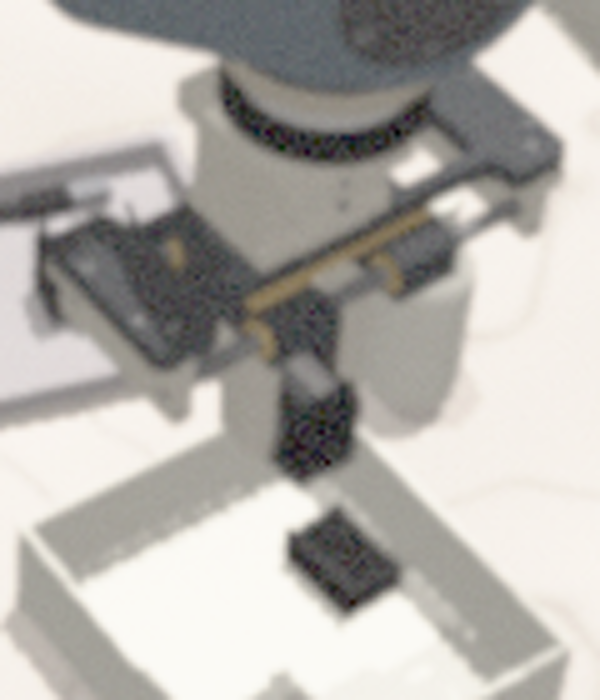

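Emit:
step_arm --targets '[[[0, 0, 0, 0, 0, -8.2], [0, 0, 0, 0, 0, -8.2], [0, 0, 0, 0, 0, -8.2], [0, 0, 0, 0, 0, -8.2], [0, 0, 0, 0, 0, -8.2], [0, 0, 0, 0, 0, -8.2], [0, 0, 0, 0, 0, -8.2], [0, 0, 0, 0, 0, -8.2]]]'

```text
clock: 23.35
eef_pos: [0.5897, -0.0055, 0.177]
ee_rot: [[-0.963, 0.271, -0.003], [0.271, 0.963, 0.001], [0.003, 0.0, -1.0]]
ft_force: [-0.3, 0.6, -0.2]
width: 0.298
```

```bash
python3 - <<'E'
from go import *
print(st()[2]['width']*93);to(P2+[0,0,.16],frame([0,0,-1],ty))
E
```

```text
27.730004480320783
t 23.35 total shift cm (cur tool) [ 8.83 23.07  1.73] rot deg [ 0.03 -0.16 -7.63] | if rotated first: [ 5.69 24.04  1.7 ]
```

Emit:
step_arm --targets '[[[0, 0, 0, 0, -0.2, -7.6], [0.7, 3.5, 0, 0, 0, 0], [0.8, 3.5, 0, 0, 0, 0], [0.8, 3.5, 0, 0, 0, 0], [0.8, 3.5, 0, 0, 0, 0], [0.8, 3.5, 0, 0, 0, 0], [0.8, 3.5, 0, 0, 0, 0], [1, 3, 0, 0, 0, 0]]]'

```text
clock: 24.15
eef_pos: [0.5685, 0.2416, 0.1769]
ee_rot: [[-0.989, 0.147, 0.001], [0.147, 0.989, -0.001], [-0.001, -0.0, -1.0]]
ft_force: [0.6, -0.4, -0.9]
width: 0.297
```

Emit:
step_arm --targets '[[[0, 0, 0, 0, 0, 0], [0, 0, 0, 0, 0, 0]]]'

```text
clock: 24.35
eef_pos: [0.5688, 0.2403, 0.1771]
ee_rot: [[-0.989, 0.146, 0.001], [0.146, 0.989, -0.001], [-0.002, -0.001, -1.0]]
ft_force: [-0.7, 0.3, -0.9]
width: 0.302
```

```bash
python3 - <<'E'
from go import *
to(P2+[0,0,.018],frame([0,0,-1],ty))
from h import *
from plant import camera
c=camera('side');crop(c,230,130,140,150,4,'s19.png',.5)
E
```

```text
t 24.35 total shift cm (cur tool) [1.800e-01 1.000e-02 1.591e+01] rot deg [-0.03  0.09 -0.29] | if rotated first: [ 0.16  0.   15.91]
```

View pics/s19.png

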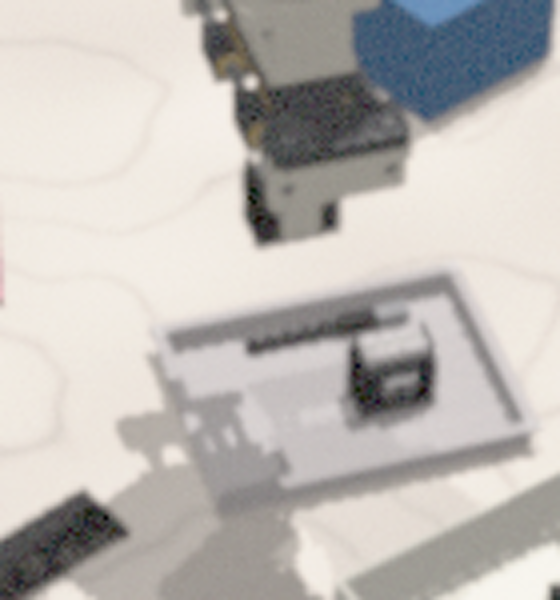

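Emit:
step_arm --targets '[[[0.2, 0, 2, 0, 0, -0.3], [0, 0, 3, 0, 0, 0], [0, 0, 3.5, 0, 0, 0], [0, 0, 3, 0, 0, 0], [0, 0, 2, 0, 0, 0], [0, 0, 1.5, 0, 0, 0], [0, 0, 0, 0, 0, 0], [0, 0, 0, 0, 0, 0]]]'

```text
clock: 25.2
eef_pos: [0.5685, 0.2402, 0.0287]
ee_rot: [[-0.99, 0.143, 0.004], [0.143, 0.99, 0.0], [-0.004, 0.001, -1.0]]
ft_force: [-0.2, -0.6, -0.0]
width: 0.297
```

Emit:
step_arm --targets '[[[0, 0, 0.2, 0, 0, 0], [0, 0, 0.2, 0, 0, 0], [0, 0, 0.2, 0, 0, 0], [0, 0, 0, 0, 0, 0]]]'

```text
clock: 25.6
eef_pos: [0.568, 0.2405, 0.0222]
ee_rot: [[-0.99, 0.142, 0.003], [0.142, 0.99, 0.0], [-0.003, 0.001, -1.0]]
ft_force: [-0.4, 0.5, -0.8]
width: 0.299
```

Emit:
step_arm --targets '[[[0, 0, 0.2, 0, 0, 0], [0, 0, 0.1, 0, 0, 0], [0, 0, 0, 0, 0, 0]]]'

```text
clock: 25.9
eef_pos: [0.568, 0.2405, 0.019]
ee_rot: [[-0.99, 0.142, 0.003], [0.142, 0.99, -0.0], [-0.003, 0.0, -1.0]]
ft_force: [-0.2, 0.8, -0.4]
width: 0.3
```

Emit:
step_arm --targets '[[[0, 0, 0.1, 0, 0, 0], [0, 0, 0, 0, 0, 0]]]'

```text
clock: 26.1
eef_pos: [0.568, 0.2405, 0.018]
ee_rot: [[-0.99, 0.142, 0.003], [0.142, 0.99, 0.0], [-0.003, 0.001, -1.0]]
ft_force: [0.2, 0.7, -0.9]
width: 0.3
```

Emit:
step_arm --targets '[[[0, 0, 0.1, 0, 0, 0], [0, 0, 0, 0, 0, 0]]]'

```text
clock: 26.3
eef_pos: [0.5682, 0.2405, 0.0176]
ee_rot: [[-0.99, 0.142, 0.004], [0.142, 0.99, 0.0], [-0.004, 0.001, -1.0]]
ft_force: [-1.5, -0.6, 4.0]
width: 0.295
```

Emit:
step_arm --targets '[[[0, 0, 0.05, 0, 0, 0], [0, 0, 0, 0, 0, 0]]]'

```text
clock: 26.5
eef_pos: [0.5683, 0.2406, 0.0175]
ee_rot: [[-0.99, 0.142, 0.004], [0.142, 0.99, 0.0], [-0.004, 0.001, -1.0]]
ft_force: [-3.6, -0.9, 10.1]
width: 0.302
```

Contact on the floor. I'll ease off, release, then retreat upward.

Emit:
step_arm --targets '[[[0, 0, -0.1, 0, 0, 0], [0, 0, 0, 0, 0, 0], [0, 0, 0, 0, 0, 0], [0, 0, 0, 0, 0, 0], [0, 0, 0, 0, 0, 0]]]' --gripper 55

```text
clock: 27.0
eef_pos: [0.5681, 0.2405, 0.0175]
ee_rot: [[-0.99, 0.142, 0.003], [0.142, 0.99, 0.0], [-0.003, 0.001, -1.0]]
ft_force: [0.1, -0.9, -0.2]
width: 0.549
```

Emit:
step_arm --targets '[[[0, 0, -1, 0, 0, 0], [0, 0, -2, 0, 0, 0], [0, 0, -3, 0, 0, 0], [0, 0, -4, 0, 0, 0], [0, 0, -4, 0, 0, 0], [4, 0, -4, 0, 0, 0], [4, 0, -2, 0, 0, 0], [4, 0, 0, 0, 0, 0]]]'

```text
clock: 27.8
eef_pos: [0.453, 0.2574, 0.2161]
ee_rot: [[-0.99, 0.143, 0.008], [0.143, 0.99, 0.002], [-0.008, 0.004, -1.0]]
ft_force: [0.0, -0.2, -0.2]
width: 0.55
```

Emit:
step_arm --targets '[[[4, -2, 0, 0, 0, 0], [4, -2, 0, 0, 0, 0], [4, -2, 0, 0, 0, 0], [0, 0, 0, 0, 0, 0], [0, 0, 0, 0, 0, 0]]]'

```text
clock: 28.3
eef_pos: [0.326, 0.2147, 0.2132]
ee_rot: [[-0.99, 0.142, 0.005], [0.142, 0.99, 0.001], [-0.005, 0.002, -1.0]]
ft_force: [0.2, -0.6, 0.3]
width: 0.551
```

```bash
python3 - <<'E'
from go import *
from h import *
from plant import camera
for n in ('side','top'):
    c=camera(n);cv2.imwrite(f'pics/{n}20.png',c['frame'][:,:,::-1])
    if n=='side': crop(c,250,180,130,90,6,'s20c.png',.5); crop(c,340,310,110,145,4,'s20h.png',.5)
    else: crop(c,230,160,110,110,6,'t20c.png',.6)
E
```

```text
(no output)
```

View pics/side20.png

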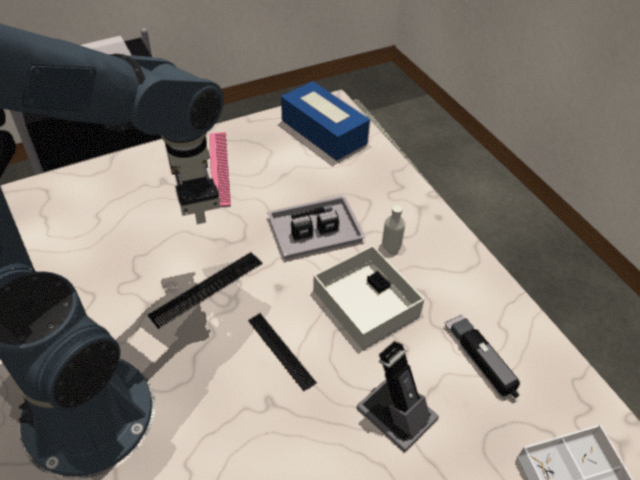

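View pics/s20c.png

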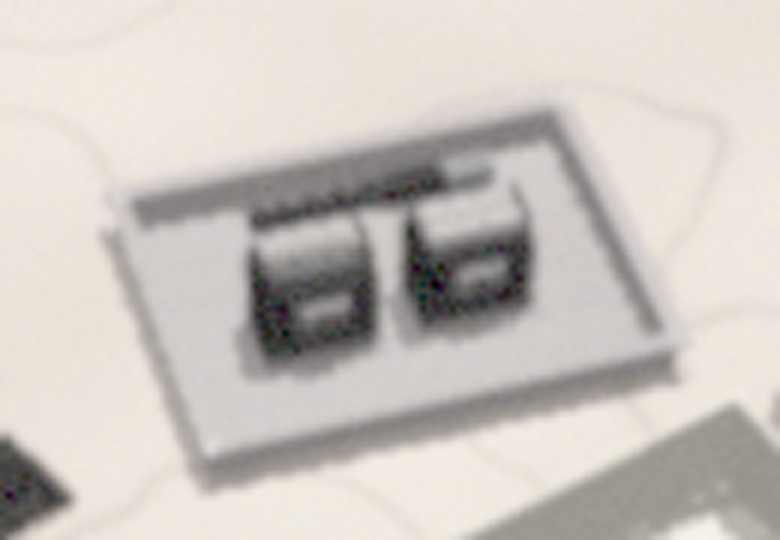

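View pics/top20.png

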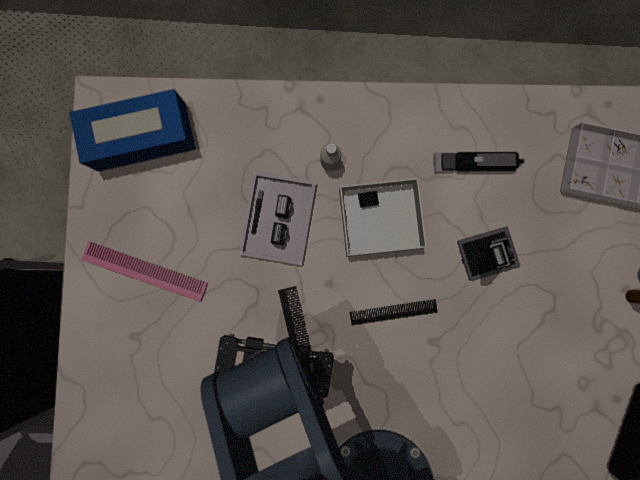

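View pics/s20h.png

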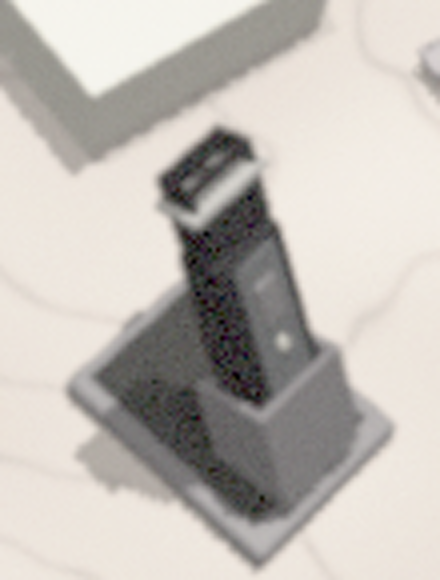

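Both heads stand upright side by side in the tray, at (283,205) and (280,234) in the top view. The comb is flat at (393,312), the shaver body is seated, and the brush, bottle and clipper haven't moved. The robot is clear of everything, so I'll hand in.

```bash
python3 -c "
from plant import order
print(order.close_job())"
```

```text
the job is handed in; nothing more can be done
None
```

The job is done and handed in at about 28 s of the 61 s allowed.

- **Foil head:** I gripped it front to back with its button held in and pulled it straight off along the shaver. It was then set down upright in the tray with about 8 N of contact, and the grip was 30 N. The shaver body stayed seated.
- **Comb:** I laid the smaller black comb flat on the table in front of the bin.
- **Trimmer head:** I lifted it from the bin, also at 30 N. It was set down upright beside the foil head with about 10 N of contact.

The last pictures from both cameras show:

- both heads standing cutters up, clear of the brush and the tray walls;
- the shaver in its stand;
- the brush, bottle, clipper and guard where they were;
- the arm clear of everything.

My measurements of the shaver's lean disagreed slightly. The pictures fitted about 25°, against the 26–28° given. I used 26° and centred the jaws by feel as they closed. No check failed.

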